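# Set up a priming round at the airbrush bench

## Robot

A 7-joint arm with a two-finger parallel gripper is mounted at the origin on the work surface. World frame = base frame: x ahead of the robot, y to its left, z up, the work surface at z = 0. Lengths are in m, angles in rad, forces in N, time in s.
With the tool pointing down it reaches from about 0.4 to 0.85 m from the base axis. Payload 10.4 kg.
Tool frame: the origin (TCP) lies on the mounting face of the last link; the fingertips stand r.tips_ahead ahead of it and the grasp point (between the pads) lies 164 mm ahead of it (r.tips_ahead is the distance from the TCP to the fingertips, in m); z points along the fingers, y is the line along which they close (so a half turn about z gives the same grasp; the last joint's range is limited). The gripper opens to 87 mm and grips with 3 to 60 N. Pads are 19 mm wide; open, the fingers measure 117 mm over their backs; the gripper's body (75 mm by 190 mm) begins 51 mm behind the grasp point.
Start: joints at [-1.334, 0.332, -0.065, 1.46, 0.022, 1.35, -0.088], TCP at [0.161, 0.604, 0.405] pointing down, gripper open.
Joint ranges: [-2.6, 2.6], [-0.5, 2.12], [-1.47, 1.34], [0.16, 2.42], [-1.27, 4.41], [0.06, 2.06], [-2.6, 2.6]. Speed limits (rad/s): [2.22, 2.22, 2.79, 2.79, 3.14, 3.14, 3.14].

## Interface

Orientations are given as a unit quaternion [x, y, z, w].
In Python, from bench import telemetry, imaging, job, r gives the robot as it stands.
- The arm moves only by the tool move_arm, never from a script. Its argument "steps" is a list of rows, each an object of numbers: "dx", "dy", "dz": the shift along the tool's x, y, z in cm; "spin": the turn about the tool's z in rad. In form: [{"dx": .., "dy": .., "dz": .., "spin": ..}, ...]. A call has 1 to 12 rows; each row shifts and turns the commanded pose from where the row before left it, along the tool's axes as they then stand; what a row does not reach is not made up. A row lasts 1/10 s, in which the tool goes at most 50 mm and 8.59 degrees, less where a joint would pass 70% of its speed; a pose out of reach is approached as far as the arm can. A call with a gripper value outside its range is refused whole. "claw" is the finger opening in cm, from 0 to 8.7, set as the call begins (left out, the last holds). The fingers move at their own pace and stop on an object; "squeeze" is the grip in N (left out, the last holds). Time passes only in rows, so rows that do not move let the fingers close. It gives the time, the measured TCP pose, the force, the opening and the grip force at its end, in the units of the state.
- telemetry.read_state(): the state, without advancing time (a new reading comes with each control period).
- imaging.camera(name): name is "scene" or "top"; returns a dict with "img" (384x512x3 uint8, red, green, blue), "camera_matrix" (3x3 intrinsics, pixels), "D" ([k1, k2, p1, p2, k3] as OpenCV has them; the pictures are not rectified), "R" (3x3) and "t" (3): a world point X has camera coordinates R X + t. Camera axes: x right, y down, z forward; pixel columns grow to the right and rows downward; lengths in m; the calibration is good to about 2 mm. A picture is of the moment at which its call begins. There is no depth.
- job.close_job(): hands the job in; it is judged then, once.
The state is a dict: "time": time; "joint_positions": joint angles; "joint_vel": joint speeds; "joint_torque": joint torques, N m; "ee_pos": TCP position; "eef_rot": TCP orientation; "ft_force": force on the tool from outside, world axes, zero at the start; "torque": the same for the moment, N m; "width": finger opening in m; "grip_force": force on a finger pad.
Only numpy, scipy, OpenCV 4.12 (cv2) and the standard library are available. Lean on these libraries where they do the work, as an engineer would, in place of code of your own. Each camera call takes 0.05 s, during which the arm holds its last target. There are 200 camera calls.

## Task

Get the bench ready to prime the grey castings: clear the pin vise off the blue turntable into the long tool slot of the white tray, and stand every grey casting, on its wooden holder, upright on the turntable with at least 10 mm of clear space between holders; the finished red one stays in its compartment. Switch the compressor on and then, with it on, trim the working pressure with the brass inner knob until the gauge's black needle lies over the red set hand, without turning the black outer knob. Leave the mixing cup, the paint jar and the airbrush stand where they are.

Things in the scene. Friction and masses are not known exactly. Their poses are not given: they have to be found in the camera images.
- part1: one of up to five grey castings, each stuck on its own painting holder: round steel foot 34 mm across and 4 mm thick, round beech body 26 mm across from 4 to 38 mm above the underside (the place to grip), grey casting at most 21 mm across on top from 38 to 54 mm; 47 g. Origin: centre of the underside, z up the holder. Some of the five may be absent. They start one to a compartment in the tray
- part2: one of up to five grey castings, each stuck on its own painting holder: round steel foot 34 mm across and 4 mm thick, round beech body 26 mm across from 4 to 38 mm above the underside (the place to grip), grey casting at most 21 mm across on top from 38 to 54 mm; 47 g. Origin: centre of the underside, z up the holder. Some of the five may be absent. They start one to a compartment in the tray
- part3: one of up to five grey castings, each stuck on its own painting holder: round steel foot 34 mm across and 4 mm thick, round beech body 26 mm across from 4 to 38 mm above the underside (the place to grip), grey casting at most 21 mm across on top from 38 to 54 mm; 47 g. Origin: centre of the underside, z up the holder. Some of the five may be absent. They start one to a compartment in the tray
- part4: one of up to five grey castings, each stuck on its own painting holder: round steel foot 34 mm across and 4 mm thick, round beech body 26 mm across from 4 to 38 mm above the underside (the place to grip), grey casting at most 21 mm across on top from 38 to 54 mm; 47 g. Origin: centre of the underside, z up the holder. Some of the five may be absent. They start one to a compartment in the tray
- part5: one of up to five grey castings, each stuck on its own painting holder: round steel foot 34 mm across and 4 mm thick, round beech body 26 mm across from 4 to 38 mm above the underside (the place to grip), grey casting at most 21 mm across on top from 38 to 54 mm; 47 g. Origin: centre of the underside, z up the holder. Some of the five may be absent. They start one to a compartment in the tray
- finished: a holder exactly like the others but with a glossy red casting: already painted, stands in one of the six compartments and stays there. Origin: centre of the underside
- pin_vise: stainless pin vise (hand drill), 11 mm thick body 90 mm long with flats so that it does not roll, plus a 22 mm drill bit beyond +x; 45 g. It starts lying on the turntable. Origin: on its axis, mid-length of the body (also its balance point); x runs along it
- turntable_top (a point): blue plastic turntable, fixed base, its disc (220 mm across) turns with light friction (0.03 N m); this point is the centre of the disc's upper face, 40 mm above the bench, z up. The face is flat to 105 mm from the centre; a raised edge 6 mm high runs round it beyond that
- tray: fixed white divided tray, 200 mm (x) by 195 mm (y), floor 3 mm thick, all walls 3 mm thick with tops 18 mm above the bench. Origin: centre, on the bench. Along the -x side runs the tool slot; behind it six compartments 61 mm square, centres at tray x = 2.5 and 66.5 mm, y = -64.5, 0 and 64.5 mm
- tool_slot (a point): centre of the floor of the tool slot, axes of the tray: the slot is 66 mm wide (x) and 189 mm long (y), 15 mm deep
- compressor: fixed white desktop compressor, 170 mm deep (x), 210 mm wide (y), 114 mm high, on either side of the turntable. Origin: on the bench, mid-width, 45 mm behind its front face; x to its back. Its top slopes 30 degrees, facing up and to -x (the console); the flat part behind (x 75 to 125 mm) has the switch in the middle and a moisture trap (30 mm across, 47 mm high) at y = -85 mm
- knob_axis (a point): fixed point where the knobs' common axis meets the console's face: z points out of the console along that axis, x up the slope. Black outer knob: 46 mm across, from 2 to 18 mm above the face. Brass inner knob: 22 mm across, round, from 18.5 to 50 mm above the face. The gauge (70 mm across, 14 mm high) is centred 100 mm away along +y of this frame
- fine (a joint): angle of the brass inner knob, rad, 0 to 4.71, grows clockwise as seen from in front of the console (negative turn about z of knob_axis); it stays where it is left, friction 0.03 N m
- outer (a joint): angle of the black outer knob (maximum pressure), same sense, 0 to 4.71; it turns easily (0.02 N m) and must stay as found
- outer_mark (a point): white mark on the top of the outer knob, 19 mm from the axis
- needle (a joint): angle of the black gauge needle, rad, grows clockwise; it always follows the inner knob one to one
- set_hand (a joint): angle of the red set hand on the gauge, the wanted pressure, same zero and sense as the needle (so the inner knob is right when needle = set_hand); it does not need touching
- needle_tip (a point): near the tip of the needle, 24 mm from the gauge's centre; x points along the needle
- set_tip (a point): near the tip of the red set hand, 24 mm from the gauge's centre; x points along the hand
- switch (a joint): mains toggle on the compressor's flat top: 0 = off, leaning 0.5 rad to the compressor's -x (front); 1.0 = on, leaning 0.5 rad to +x (back). Stays where it is left, friction 0.05 N m (about 1.5 N at the tip)
- switch_tip (a point): centre of the red ball, 14 mm across, at the end of the toggle, 40 mm from its pivot, which is fixed 6 mm above the flat top; it swings about the compressor's y axis
- mixing_cup: white ceramic mixing cup, 60 mm across, 38 mm high, beyond the turntable; leave alone. Origin: centre of the underside
- paint_jar: small blue paint jar with white cap, 34 mm across, 45 mm high; leave alone. Origin: centre of the underside
- airbrush_stand: silver aluminium stand, foot 90 by 100 mm, 155 mm high, with the airbrush in it; leave alone. Origin: centre of the underside

How it is judged:
By the outcome, as a careful person would: the job done as asked, in the order asked, and still so for the second after the job is handed in, with the robot touching nothing.
Of part1, part2, part3, part4, part5 only 3 to 5 are there at a start; the rules pass over those that are not, and their reading is None.
At some moment in a run one of part1, part2, part3, part4, part5, pin_vise may be knocked a few centimetres aside while the robot is not near it.
It also fails if it takes over 210 s, if anything falls off the work surface, if the arm or the gripper's body presses on something with over 40 N, if the wrist force passes 120 N, or if a joint passes its speed limit or range.

## Working session

There is one attempt and no reset: what is moved stays moved. The work goes in short steps, Python scripts to look and compute and a tool call to move; the robot and the scene stay as the last step left them, time stands still between calls to the robot, and variables do not carry over. Pictures are saved under pics/ and viewed, at most 14 in all, crops included, and the job is handed in when it is done.

Besides the shell and the picture viewer there is one more tool, called after ">>>" in YAML: its name, and indented under it one key for each argument. move_arm: Moves the arm, as the interface text tells. Its arguments: {"type":"object","properties":{"steps":{"type":"array","items":{"type":"object","properties":{"dx":{"type":"number"},"dy":{"type":"number"},"dz":{"type":"number"},"spin":{"type":"number"}}}},"claw":{"type":"number"},"squeeze":{"type":"number"}},"required":["steps"]}

```bash
ls; mkdir -p pics; cat > h.py <<'E'
import numpy as np, cv2
from bench import telemetry, imaging, job, r
def snap(n):
    c=imaging.camera(n); 
    for k in ("camera_matrix","D","R","t"): c[k]=np.array(c[k],float)
    return c
def save(c,f,box=None,s=1):
    im=np.array(c["img"])[:,:,::-1]
    if box: im=im[box[1]:box[3],box[0]:box[2]]
    cv2.imwrite(f,cv2.resize(im,None,fx=s,fy=s,interpolation=cv2.INTER_CUBIC))
def ray(c,uv):
    p=cv2.undistortPoints(np.array([[uv]],float),c["camera_matrix"],c["D"])[0,0]
    return -c["R"].T@c["t"].ravel(), c["R"].T@np.array([p[0],p[1],1])
def onz(c,uv,z):
    o,d=ray(c,uv); return o+d*(z-o[2])/d[2]
def proj(c,X):
    return cv2.projectPoints(np.array([X],float).reshape(-1,3),cv2.Rodrigues(c["R"])[0],c["t"].ravel(),c["camera_matrix"],c["D"])[0].reshape(-1,2)
def tri(c1,u1,c2,u2):
    o1,d1=ray(c1,u1);o2,d2=ray(c2,u2)
    s=np.linalg.lstsq(np.c_[d1,-d2],o2-o1,rcond=None)[0]
    a=o1+d1*s[0];b=o2+d2*s[1]; return (a+b)/2,np.linalg.norm(a-b)
E
python3 - <<'E'
from h import *
np.set_printoptions(precision=4,suppress=True)
s=telemetry.read_state(); print(s,r.tips_ahead)
for n in("top","scene"):
    c=snap(n); save(c,f"pics/{n}0.png",None,1.5); print(n,-c["R"].T@c["t"].ravel(),c["R"],c["camera_matrix"][0,0])
E
```

```text
pics
{'time': 0.0, 'joint_positions': array([-1.3336,  0.3329, -0.0648,  1.4609,  0.0216,  1.3499, -0.0885]), 'joint_vel': array([-0.0001, -0.    , -0.001 ,  0.0018, -0.    ,  0.0012,  0.0011]), 'joint_torque': array([ -0.0003, -62.3251,   0.0246, -38.9902,  -0.0613,   0.0396,
         0.0002]), 'ee_pos': array([0.1605, 0.6039, 0.404 ]), 'eef_rot': array([ 0.1295,  0.9916, -0.0007, -0.0001]), 'ft_force': array([-0.6891,  0.4126, -0.1425]), 'torque': array([ 0.0049,  0.0224, -0.0186]), 'grip_force': 0.0, 'width': 0.08672659392575675} 0.1822
top [0.4721 0.0213 1.0625] [[ 0.0064 -0.9998  0.0213]
 [-0.989  -0.0095 -0.1477]
 [ 0.1479 -0.0201 -0.9888]] 392.32109945178877
scene [1.2429 0.4182 0.873 ] [[-0.5385  0.8426  0.0032]
 [ 0.5997  0.3859 -0.7011]
 [-0.592  -0.3756 -0.7131]] 437.4695908128395
```

View pics/top0.png

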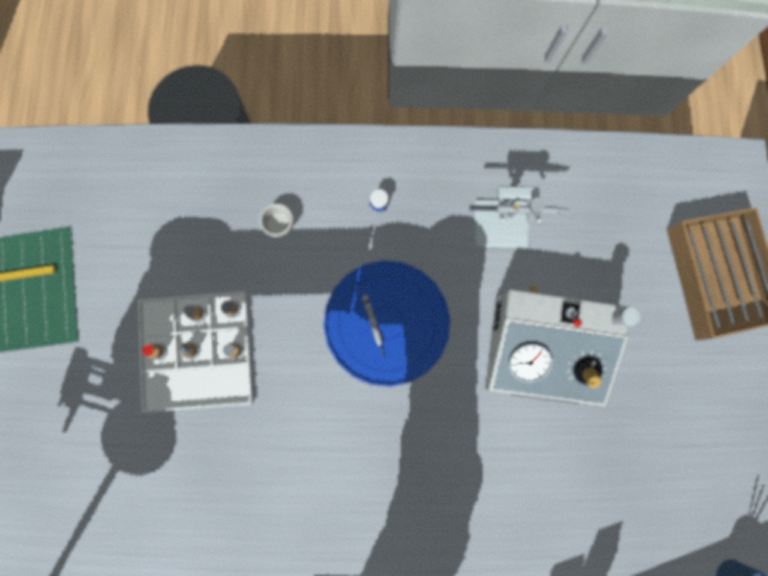

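View pics/scene0.png

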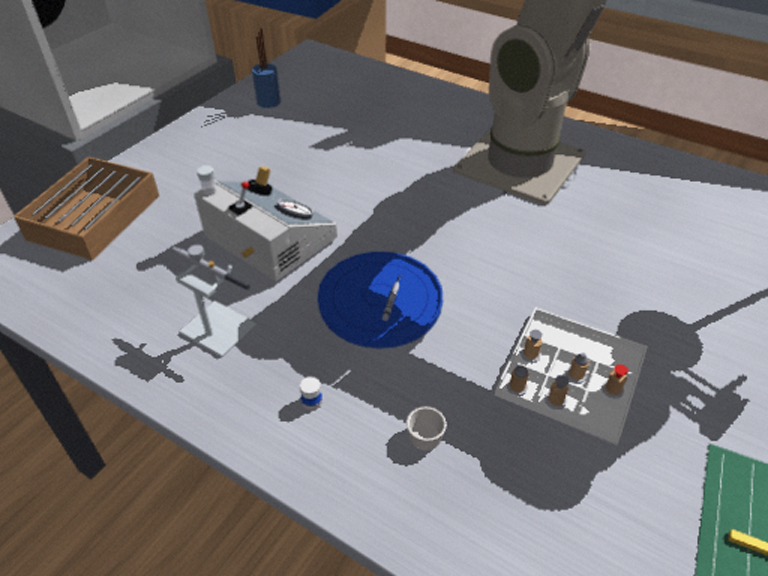

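The top view (1.5x) shows the red casting at (149,351) and castings near (197,313), (231,308), (189,350) and (234,351), so 4 grey. The vise is at (373,320), the gauge at (530,361) and the knob at (590,372). The scene view confirms four grey and one empty compartment. Next I'll zoom in.

```bash
python3 - <<'E'
from h import *
t=snap("top"); s=snap("scene")
def crop(c,b,s_): 
    im=np.array(c["img"])[b[1]:b[3],b[0]:b[2],::-1]; return cv2.resize(im,(400,300),interpolation=cv2.INTER_CUBIC)
a=np.vstack([np.hstack([crop(t,(80,185,180,260),4),crop(t,(325,190,425,265),4)]),
 np.hstack([crop(s,(326,200,438,284),4),crop(s,(120,105,232,189),4)])])
cv2.imwrite("pics/comp1.png",a)
hs=cv2.cvtColor(np.array(t["img"]),cv2.COLOR_RGB2HSV)
m=((hs[...,0]>100)&(hs[...,0]<130)&(hs[...,1]>150)).astype(np.uint8); m[:160]=0; m[:,:200]=0;m[:,320:]=0
cn=max(cv2.findContours(m,0,2)[0],key=cv2.contourArea); e=cv2.fitEllipse(cn); print(e, onz(t,e[0],.043))
np.set_printoptions(precision=4,suppress=True)
for p in [(139,300),(247,294),(253,402),(141,411)]: print(onz(t,(p[0]/1.5,p[1]/1.5),.018))
E
```

```text
((257.65509033203125, 215.19517517089844), (80.932373046875, 81.27078247070312), 123.1009292602539) [ 0.56330913 -0.01834146  0.043     ]
[0.602  0.4277 0.018 ]
[0.6149 0.231  0.018 ]
[0.424 0.214 0.018]
[0.4046 0.413  0.018 ]
```

View pics/comp1.png

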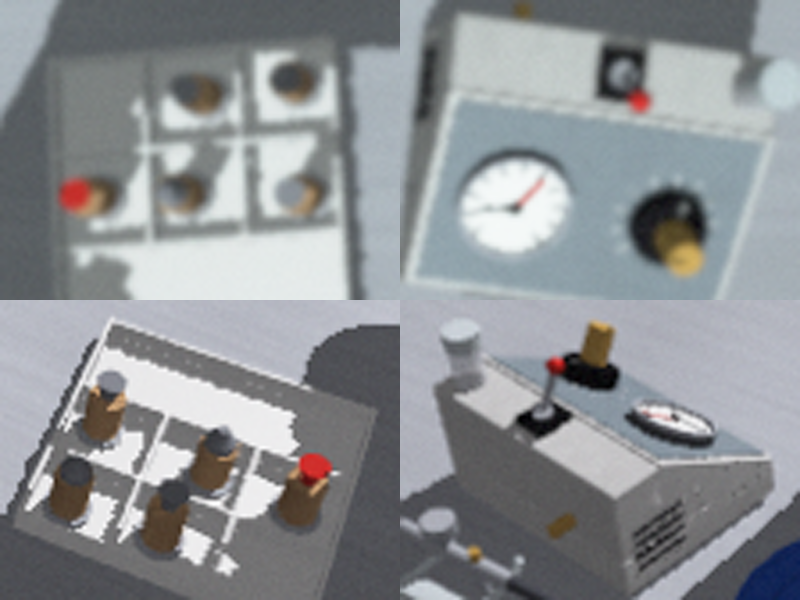

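Composite 1 shows castings in the top crop at A (185,88), B (283,80), C (180,195), D (295,190) and red (75,195). In the scene crop they are D (110,383), C (220,440), B (73,470) and A (175,495). The needle points left at (465,212) from the hub (515,207), and the set hand points to (545,180). The knob end is at (685,262).

```bash
python3 - <<'E'
from h import *
np.set_printoptions(precision=4,suppress=True)
t=snap("top"); s=snap("scene")
T=lambda x,y:(80+x/4-.4,185+y/4-.4); S=lambda x,y:(326+x/3.571-.4,200+(y-300)/3.571-.4)
for n,a,b in [("A",(185,88),(175,495)),("B",(283,80),(73,470)),("C",(180,195),(220,440)),("D",(295,190),(110,383)),("red",(75,195),(315,467))]:
    print(n,tri(t,T(*a),s,S(*b)),onz(t,T(*a),.05),onz(s,S(*b),.05))
T=lambda x,y:(325+(x-400)/4-.4,190+y/4-.4); S=lambda x,y:(120+(x-400)/3.571-.4,105+(y-300)/3.571-.4)
for n,a,b in [("knobend",(685,262),(601,326)),("ball",(640,101),(556,366)),("hub",(515,207),(677,416)),("flatcornL",(458,15),(620,497)),("ridgeL",(455,93),(660,463)),("ridgeR",(772,138),(482,355))]:
    print(n,tri(t,T(*a),s,S(*b)))
# pin vise: bright/grey pixels on the blue disc
for c,n,box in((t,"top",(225,185,275,245)),(s,"scene",(225,175,285,225))):
    hs=cv2.cvtColor(np.array(c["img"]),cv2.COLOR_RGB2HSV); m=(hs[...,1]<110).astype(np.uint8)
    k=np.zeros_like(m);k[box[1]:box[3],box[0]:box[2]]=m[box[1]:box[3],box[0]:box[2]]
    cn=cv2.findContours(k,0,2)[0]; cn=max(cn,key=cv2.contourArea); (u,v),wh,an=cv2.minAreaRect(cn)
    bp=cv2.boxPoints(((u,v),wh,an)); bp=sorted(bp,key=lambda p:p[1]); e1=(bp[0]+bp[1])/2;e2=(bp[2]+bp[3])/2
    print(n,wh,e1,e2,[onz(c,e,.0455) for e in (e1,e2)])
save(t,"pics/vise1.png",(215,175,300,260),6)
E
```

```text
A (array([0.5807, 0.3233, 0.0579]), np.float64(0.00017138879871579028)) [0.5816 0.3256 0.05  ] [0.5743 0.3224 0.05  ]
B (array([0.5886, 0.2599, 0.0479]), np.float64(0.004034222616938971)) [0.5876 0.2612 0.05  ] [0.5914 0.2585 0.05  ]
C (array([0.5117, 0.3285, 0.0452]), np.float64(0.003355520244495837)) [0.5121 0.3255 0.05  ] [0.5149 0.3305 0.05  ]
D (array([0.5156, 0.2496, 0.0581]), np.float64(0.0017928194822728295)) [0.5164 0.2506 0.05  ] [0.5079 0.2487 0.05  ]
red (array([0.5107, 0.3913, 0.059 ]), np.float64(0.00041792390507487144)) [0.511  0.3948 0.05  ] [0.5028 0.3908 0.05  ]
knobend (array([ 0.4618, -0.3523,  0.1243]), np.float64(0.0032436807307270697))
ball (array([ 0.5559, -0.3142,  0.1578]), np.float64(0.000802096338235156))
hub (array([ 0.4948, -0.254 ,  0.0958]), np.float64(0.0007056947082815027))
flatcornL (array([ 0.6116, -0.2153,  0.1142]), np.float64(0.0028882491869076815))
ridgeL (array([ 0.5641, -0.2137,  0.1137]), np.float64(0.0001422486563935396))
ridgeR (array([ 0.5375, -0.4146,  0.1167]), np.float64(0.003069636160934272))
top (34.78504943847656, 4.743415832519531) [242.45 196.85] [253.45 229.85] [array([0.6109, 0.0217, 0.0455]), array([ 0.525 , -0.0075,  0.0455])]
scene (4.110960960388184, 27.511816024780273) [264.85 186.95] [256.15 213.05] [array([ 0.5187, -0.0108,  0.0455]), array([0.6113, 0.0203, 0.0455])]
```

View pics/vise1.png

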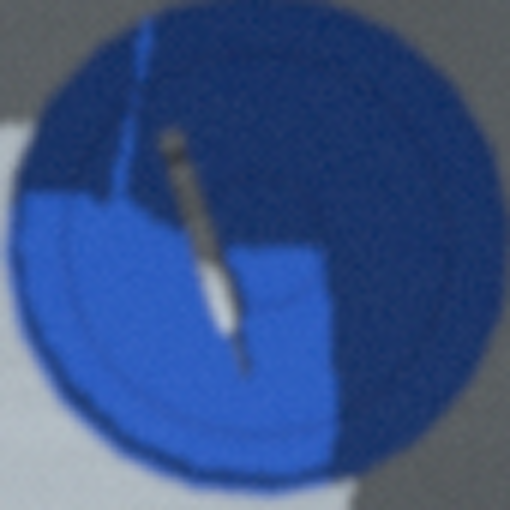

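The vise body runs from (170,132) to (230,333) in this 6x crop, with the bit pointing down (-x). Its centre is about (0.567,0.0075) and its axis is about 17° off x.

```bash
cat >> h.py <<'E'
def plan(x,y,tipz,az=None,s=None):
    """print move in tool axes (cm) from measured pose; az = tool-y azimuth deg wanted"""
    from scipy.spatial.transform import Rotation as Ro
    s=s or telemetry.read_state(); M=Ro.from_quat(s["eef_rot"]).as_matrix()
    cur=np.degrees(np.arctan2(M[1,1],M[0,1])); tip=s["ee_pos"]+M[:,2]*r.tips_ahead
    d=M.T@(np.array([x,y,tipz])-tip)*100
    sp=0 if az is None else -np.radians((az-cur+180)%360-180)
    print("t %.2f tip %s y-az %.1f | move cm %s spin %.3f | tilt %.3f"%(s["time"],np.round(tip,4),cur,np.round(d,2),sp,M[2,2]))
    if az is not None:
        a=np.radians(az); Y=np.array([np.cos(a),np.sin(a),0]);X=np.cross(Y,[0,0,-1.]);
        e=np.array([x,y,tipz])-tip; print("   after spin: dx %.2f dy %.2f dz %.2f"%(e@X*100,e@Y*100,-e[2]*100))
E
python3 -c "
from h import *
plan(.567,.0075,.13,107.4)"
```

```text
t 0.30 tip [0.1605 0.6039 0.2223] y-az 75.1 | move cm [-54.61 -47.2    9.25] spin -0.563 | tilt -1.000
   after spin: dx -20.95 dy -69.07 dz 9.23
```

>>> move_arm:
  steps:
    - {"dx": -3, "dy": -2.6}
    - {"dx": -3, "dy": -2.6}
    - {"dx": -3, "dy": -2.6}
    - {"dx": -3, "dy": -2.6}
    - {"dx": -3, "dy": -2.6}
    - {"dx": -3, "dy": -2.6}
    - {"dx": -3, "dy": -2.6}
    - {"dx": -3, "dy": -2.6}
    - {"dx": -3, "dy": -2.6}
    - {"dx": -3, "dy": -2.6}
    - {"dx": -3, "dy": -2.6}
    - {"dx": -3, "dy": -2.6}
  claw: 4.5
  squeeze: 20

```text
$.steps[0]: bad value
```

>>> move_arm:
  steps:
    - {"dx": -3, "dy": -2.6}
    - {"dx": -3, "dy": -2.6}
    - {"dx": -3, "dy": -2.6}
    - {"dx": -3, "dy": -2.6}
    - {"dx": -3, "dy": -2.6}
    - {"spin": -0.141}
    - {"spin": -0.141}
    - {"spin": -0.141}
    - {"spin": -0.14}
    - {}
    - {}

```text
$.steps[0]: bad value
```

```bash
python3 - <<'E'
from h import *
plan(.567,.0075,.0415,107.4)
np.set_printoptions(precision=4,suppress=True)
c=snap("scene")
hs=cv2.cvtColor(np.array(c["img"]),cv2.COLOR_RGB2HSV); m=(hs[...,1]<110).astype(np.uint8);box=(225,175,285,225)
save(c,"pics/v2.png",(200,130,300,230),6)
E
```

```text
t 0.30 tip [0.1605 0.6039 0.2223] y-az 75.1 | move cm [-54.61 -47.19  18.1 ] spin -0.563 | tilt -1.000
   after spin: dx -20.95 dy -69.07 dz 18.08
```

View pics/v2.png

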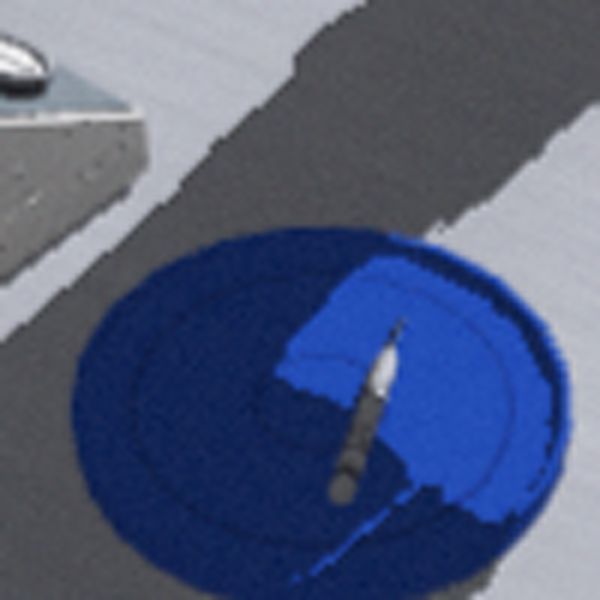

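The vise is unchanged (5x crop: body (342,490) to (385,365)). The moves were refused, probably because every row needs all four keys.

>>> move_arm:
  steps:
    - {"dx": -3, "dy": -2.6, "dz": 0, "spin": 0}
    - {"dx": -3, "dy": -2.6, "dz": 0, "spin": 0}
    - {"dx": -3, "dy": -2.6, "dz": 0, "spin": 0}
    - {"dx": -3, "dy": -2.6, "dz": 0, "spin": 0}
    - {"dx": -3, "dy": -2.6, "dz": 0, "spin": 0}
    - {"dx": -3, "dy": -2.6, "dz": 0, "spin": 0}
    - {"dx": -3, "dy": -2.6, "dz": 0, "spin": 0}
    - {"dx": -3, "dy": -2.6, "dz": 0, "spin": 0}
    - {"dx": -3, "dy": -2.6, "dz": 0, "spin": 0}
    - {"dx": -3, "dy": -2.6, "dz": 0, "spin": 0}
    - {"dx": -3, "dy": -2.6, "dz": 0, "spin": 0}
    - {"dx": -3, "dy": -2.6, "dz": 0, "spin": 0}
  claw: 4.5
  squeeze: 20

```text
time: 1.55
ee_pos: [0.4289, 0.2085, 0.405]
eef_rot: [0.13, 0.992, 0.0, 0.0]
ft_force: [-0.2, 0.6, -0.3]
width: 0.045
grip_force: 0.0
```

>>> move_arm:
  steps:
    - {"dx": -3, "dy": -2.6, "dz": 0, "spin": 0}
    - {"dx": -3, "dy": -2.6, "dz": 0, "spin": 0}
    - {"dx": -3, "dy": -2.6, "dz": 0, "spin": 0}
    - {"dx": -3, "dy": -2.6, "dz": 0, "spin": 0}
    - {"dx": -3, "dy": -2.6, "dz": 0, "spin": 0}
    - {"dx": 0, "dy": 0, "dz": 0, "spin": -0.141}
    - {"dx": 0, "dy": 0, "dz": 0, "spin": -0.141}
    - {"dx": 0, "dy": 0, "dz": 0, "spin": -0.141}
    - {"dx": 0, "dy": 0, "dz": 0, "spin": -0.14}
    - {"dx": 0, "dy": 0, "dz": 0, "spin": 0}

```text
time: 2.55
ee_pos: [0.5399, 0.0458, 0.4048]
eef_rot: [-0.152, 0.988, 0.0, 0.0]
ft_force: [-0.2, 0.4, 0.9]
width: 0.0447
grip_force: 0.0
```

```bash
python3 - <<'E'
from h import *
plan(.567,.0075,.0415,107.4)
E
```

```text
t 2.55 tip [0.5399 0.0458 0.2226] y-az 107.5 | move cm [-1.43 -4.47 18.11] spin 0.002 | tilt -1.000
   after spin: dx -1.44 dy -4.47 dz 18.11
```

>>> move_arm:
  steps:
    - {"dx": -1.4, "dy": -4.5, "dz": 0, "spin": 0}
    - {"dx": 0, "dy": 0, "dz": 4, "spin": 0}
    - {"dx": 0, "dy": 0, "dz": 4, "spin": 0}
    - {"dx": 0, "dy": 0, "dz": 4, "spin": 0}
    - {"dx": 0, "dy": 0, "dz": 3, "spin": 0}
    - {"dx": 0, "dy": 0, "dz": 2, "spin": 0}
    - {"dx": 0, "dy": 0, "dz": 1.0, "spin": 0}
    - {"dx": 0, "dy": 0, "dz": 0, "spin": 0}

```text
time: 3.35
ee_pos: [0.5667, 0.0071, 0.2243]
eef_rot: [-0.15, 0.989, -0.0, -0.0]
ft_force: [0.0, 0.1, 0.1]
width: 0.0449
grip_force: 0.0
```

>>> move_arm:
  steps:
    - {"dx": 0, "dy": 0, "dz": 0, "spin": 0}
    - {"dx": 0, "dy": 0, "dz": 0, "spin": 0}
    - {"dx": 0, "dy": 0, "dz": 0, "spin": 0}
    - {"dx": 0, "dy": 0, "dz": 0, "spin": 0}
    - {"dx": 0, "dy": 0, "dz": 0, "spin": 0}
    - {"dx": 0, "dy": 0, "dz": 0, "spin": 0}
  claw: 0.5

```text
time: 3.95
ee_pos: [0.5668, 0.0071, 0.2249]
eef_rot: [-0.151, 0.989, 0.0, 0.0]
ft_force: [-0.9, -0.6, 1.8]
width: 0.0107
grip_force: 20.0
```

```bash
python3 - <<'E'
from h import *
plan(.567,.0075,.0415,107.4)
E
```

```text
t 3.95 tip [0.5668 0.0071 0.0427] y-az 107.4 | move cm [-0.03  0.03  0.12] spin -0.001 | tilt -1.000
   after spin: dx -0.03 dy 0.03 dz 0.12
```

>>> move_arm:
  steps:
    - {"dx": 0, "dy": 0, "dz": -2, "spin": 0}
    - {"dx": 0, "dy": 0, "dz": -4, "spin": 0}
    - {"dx": 0, "dy": 0, "dz": -4, "spin": 0}
    - {"dx": 0, "dy": 0, "dz": 0, "spin": 0.12}
    - {"dx": 0, "dy": 0, "dz": 0, "spin": 0.12}
    - {"dx": 0, "dy": 0, "dz": 0, "spin": 0.12}
    - {"dx": 0, "dy": 0, "dz": 0, "spin": 0.12}
    - {"dx": 0, "dy": 0, "dz": 0, "spin": 0.12}
    - {"dx": 0, "dy": 0, "dz": 0, "spin": 0.12}
    - {"dx": 0, "dy": 0, "dz": 0, "spin": 0.12}
    - {"dx": 0, "dy": 0, "dz": 0, "spin": 0.12}
    - {"dx": 0, "dy": 0, "dz": 0, "spin": 0.12}

```text
time: 5.15
ee_pos: [0.5666, 0.0071, 0.3247]
eef_rot: [0.381, 0.925, 0.0, -0.0]
ft_force: [-0.8, -0.1, -1.0]
width: 0.0107
grip_force: 20.0
```

>>> move_arm:
  steps:
    - {"dx": 0, "dy": 0, "dz": 0, "spin": 0.12}
    - {"dx": 0, "dy": 0, "dz": 0, "spin": 0.12}
    - {"dx": 0, "dy": 0, "dz": 0, "spin": 0.12}
    - {"dx": 0, "dy": 0, "dz": 0, "spin": 0.12}
    - {"dx": 0, "dy": 0, "dz": 0, "spin": 0.12}
    - {"dx": 0, "dy": 0, "dz": 0, "spin": 0.116}
    - {"dx": 0, "dy": 0, "dz": 0, "spin": 0}

```text
time: 5.85
ee_pos: [0.5666, 0.0072, 0.3246]
eef_rot: [0.68, 0.734, -0.0, -0.0]
ft_force: [-0.6, 0.6, 0.2]
width: 0.0106
grip_force: 20.0
```

```bash
python3 - <<'E'
from h import *
plan(.4476,.3163,.007,4.6)
E
```

```text
t 5.85 tip [0.5666 0.0072 0.1424] y-az 4.4 | move cm [31.73 -9.5  13.54] spin -0.004 | tilt -1.000
   after spin: dx 31.76 dy -9.38 dz 13.54
```

>>> move_arm:
  steps:
    - {"dx": 3.5, "dy": -1.05, "dz": 0, "spin": 0}
    - {"dx": 3.5, "dy": -1.05, "dz": 0, "spin": 0}
    - {"dx": 3.5, "dy": -1.05, "dz": 0, "spin": 0}
    - {"dx": 3.5, "dy": -1.05, "dz": 0, "spin": 0}
    - {"dx": 3.5, "dy": -1.05, "dz": 0, "spin": 0}
    - {"dx": 3.5, "dy": -1.05, "dz": 0, "spin": 0}
    - {"dx": 3.5, "dy": -1.05, "dz": 0, "spin": 0}
    - {"dx": 3.5, "dy": -1.05, "dz": 0, "spin": 0}
    - {"dx": 3.7, "dy": -1.1, "dz": 0, "spin": 0}
    - {"dx": 0, "dy": 0, "dz": 4, "spin": 0}
    - {"dx": 0, "dy": 0, "dz": 3, "spin": 0}
    - {"dx": 0, "dy": 0, "dz": 0, "spin": 0}

```text
time: 7.05
ee_pos: [0.4458, 0.3151, 0.2513]
eef_rot: [0.678, 0.735, -0.003, 0.0]
ft_force: [-0.0, -0.5, 0.2]
width: 0.0106
grip_force: 20.0
```

```bash
python3 - <<'E'
from h import *
plan(.4476,.3163,.0065,4.6)
c=snap("scene"); save(c,"pics/s3.png",(310,180,450,300),5)
E
```

```text
t 7.05 tip [0.4449 0.3142 0.0691] y-az 4.7 | move cm [0.21 0.31 6.26] spin 0.002 | tilt -1.000
   after spin: dx 0.19 dy 0.28 dz 6.26
```

View pics/s3.png

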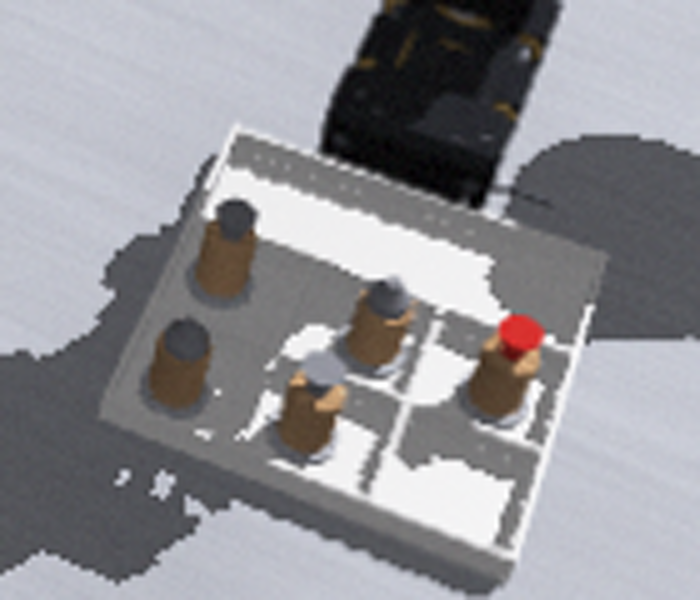

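The gripper is over the slot. The rim corners in this 5x crop are (236,128), (606,256), (512,553) and (105,415). I'll check the tray pose from these.

```bash
python3 - <<'E'
from h import *
np.set_printoptions(precision=4,suppress=True)
c=snap("scene")
P=np.array([onz(c,(310+x/5-.4,180+y/5-.4),.018) for x,y in [(236,128),(606,256),(512,553),(105,415)]]);print(P,P.mean(0))
y=(P[1]-P[0]+P[2]-P[3]);print(np.degrees(np.arctan2(-y[0],y[1])), proj(c,[[.4476,.3163,.003]])*1-[310,180])
E
```

```text
[[0.421  0.218  0.018 ]
 [0.4026 0.4094 0.018 ]
 [0.5973 0.4261 0.018 ]
 [0.6281 0.2406 0.018 ]] [0.5122 0.3235 0.018 ]
7.425894363479545 [[77.3913 50.6845]]
```

>>> move_arm:
  steps:
    - {"dx": 0.2, "dy": 0.3, "dz": 0, "spin": 0}
    - {"dx": 0, "dy": 0, "dz": 3, "spin": 0}
    - {"dx": 0, "dy": 0, "dz": 2, "spin": 0}
    - {"dx": 0, "dy": 0, "dz": 0.7, "spin": 0}
    - {"dx": 0, "dy": 0, "dz": 0.5, "spin": 0}
    - {"dx": 0, "dy": 0, "dz": 0, "spin": 0}

```text
time: 7.75
ee_pos: [0.4505, 0.3182, 0.1935]
eef_rot: [0.679, 0.734, 0.001, -0.0]
ft_force: [0.0, -0.3, -0.3]
width: 0.0107
grip_force: 20.0
```

>>> move_arm:
  steps:
    - {"dx": 0, "dy": 0, "dz": 0, "spin": 0}
    - {"dx": 0, "dy": 0, "dz": 0, "spin": 0}
    - {"dx": 0, "dy": 0, "dz": 0, "spin": 0}
    - {"dx": 0, "dy": 0, "dz": -2, "spin": 0}
    - {"dx": 0, "dy": 0, "dz": -4, "spin": 0}
    - {"dx": 0, "dy": 0, "dz": -4, "spin": 0}
    - {"dx": 0, "dy": 0, "dz": 0, "spin": 0}
  claw: 2.3

```text
time: 8.45
ee_pos: [0.4517, 0.3186, 0.2981]
eef_rot: [0.679, 0.734, 0.004, -0.0]
ft_force: [-0.0, 0.4, -0.1]
width: 0.0228
grip_force: 0.0
```

```bash
python3 - <<'E'
from h import *
plan(.4476,.3163,.0065,4.6)
E
```

```text
t 8.45 tip [0.4528 0.3197 0.116 ] y-az 4.4 | move cm [-0.37 -0.61 10.94] spin -0.003 | tilt -1.000
   after spin: dx -0.30 dy -0.54 dz 10.95
```

The vise was released over the slot. Castings in the s3 crop are at A (322,370), B (187,337), C (388,297) and D (236,218).

```bash
python3 - <<'E'
from h import *
np.set_printoptions(precision=4,suppress=True)
c=snap("scene")
for n,x,y in [("A",322,370),("B",187,337),("C",388,297),("D",236,218),("red",520,337)]: print(n,onz(c,(310+x/5-.4,180+y/5-.4),.05))
for n,x,y in [("A",307,440),("B",178,393),("C",373,355),("D",223,286),("red",500,405)]: print("foot",n,onz(c,(310+x/5-.4,180+y/5-.4),.007))
hs=np.array(c["img"]); 
plan(.514,.254,.1,4.6)
save(c,"pics/s4.png",(310,180,450,300),5)
E
```

```text
A [0.5734 0.3206 0.05  ]
B [0.5896 0.2602 0.05  ]
C [0.5155 0.3307 0.05  ]
D [0.5085 0.2499 0.05  ]
red [0.5049 0.391  0.05  ]
foot A [0.5812 0.325  0.007 ]
foot B [0.5892 0.2623 0.007 ]
foot C [0.5162 0.333  0.007 ]
foot D [0.5158 0.2538 0.007 ]
foot red [0.5117 0.3948 0.007 ]
t 8.50 tip [0.4515 0.3192 0.1133] y-az 4.5 | move cm [-6.99  5.72  1.33] spin -0.002 | tilt -1.000
   after spin: dx -7.00 dy 5.71 dz 1.33
```

View pics/s4.png

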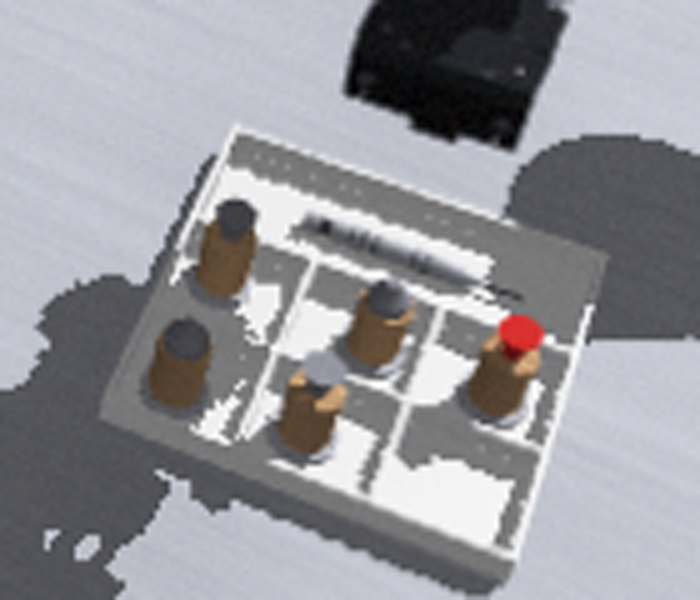

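The vise lies in the slot, from (315,225) to (520,298) in the crop. Next is casting D.

>>> move_arm:
  steps:
    - {"dx": -3.5, "dy": 2.9, "dz": 0, "spin": 0}
    - {"dx": -3.5, "dy": 2.8, "dz": 0, "spin": 0}
    - {"dx": 0, "dy": 0, "dz": 2.5, "spin": 0}
    - {"dx": 0, "dy": 0, "dz": 0, "spin": 0}
  claw: 4.6

```text
time: 8.9
ee_pos: [0.5117, 0.2511, 0.2645]
eef_rot: [0.68, 0.733, -0.003, -0.0]
ft_force: [-1.3, 1.5, -1.4]
width: 0.0435
grip_force: 0.0
```

```bash
python3 -c "
from h import *
plan(.514,.252,.0215,4.6)"
```

```text
t 8.90 tip [0.5109 0.2505 0.0823] y-az 4.3 | move cm [0.15 0.35 6.07] spin -0.005 | tilt -1.000
   after spin: dx 0.13 dy 0.32 dz 6.08
```

>>> move_arm:
  steps:
    - {"dx": 0.1, "dy": 0.3, "dz": 0, "spin": 0}
    - {"dx": 0, "dy": 0, "dz": 2, "spin": 0}
    - {"dx": 0, "dy": 0, "dz": 2, "spin": 0}
    - {"dx": 0, "dy": 0, "dz": 2.1, "spin": 0}
    - {"dx": 0, "dy": 0, "dz": 0, "spin": 0}
    - {"dx": 0, "dy": 0, "dz": 0, "spin": 0}

```text
time: 9.5
ee_pos: [0.5152, 0.2548, 0.2075]
eef_rot: [0.679, 0.735, 0.0, -0.0]
ft_force: [-0.2, 0.8, 0.2]
width: 0.0455
grip_force: 0.0
```

>>> move_arm:
  steps:
    - {"dx": 0, "dy": 0, "dz": 0, "spin": 0}
    - {"dx": 0, "dy": 0, "dz": 0, "spin": 0}
    - {"dx": 0, "dy": 0, "dz": 0, "spin": 0}
    - {"dx": 0, "dy": 0, "dz": 0, "spin": 0}
    - {"dx": 0, "dy": 0, "dz": 0, "spin": 0}
  claw: 2

```text
time: 10.0
ee_pos: [0.5154, 0.254, 0.2073]
eef_rot: [0.679, 0.734, 0.0, -0.0]
ft_force: [-2.3, 0.4, 5.6]
width: 0.0254
grip_force: 20.0
```

```bash
python3 -c "
from h import *
plan(.605,.024,.135,4.6)
plan(.605,-.060,.135,4.6)"
```

```text
t 10.00 tip [0.5155 0.2542 0.0251] y-az 4.5 | move cm [-23.64   7.13 -11.  ] spin -0.002 | tilt -1.000
   after spin: dx -23.66 dy 7.08 dz -10.99
t 10.00 tip [0.5155 0.2542 0.0251] y-az 4.5 | move cm [-32.01   6.48 -11.01] spin -0.002 | tilt -1.000
   after spin: dx -32.03 dy 6.40 dz -10.99
```

>>> move_arm:
  steps:
    - {"dx": 0, "dy": 0, "dz": -3, "spin": 0}
    - {"dx": 0, "dy": 0, "dz": -4, "spin": 0}
    - {"dx": 0, "dy": 0, "dz": -4, "spin": 0}
    - {"dx": -3.5, "dy": 0.7, "dz": 0, "spin": 0}
    - {"dx": -3.5, "dy": 0.7, "dz": 0, "spin": 0}
    - {"dx": -3.5, "dy": 0.7, "dz": 0, "spin": 0}
    - {"dx": -3.5, "dy": 0.7, "dz": 0, "spin": 0}
    - {"dx": -3.5, "dy": 0.7, "dz": 0, "spin": 0}
    - {"dx": -3.5, "dy": 0.7, "dz": 0, "spin": 0}
    - {"dx": -3.5, "dy": 0.7, "dz": 0, "spin": 0}
    - {"dx": -3.5, "dy": 0.7, "dz": 0, "spin": 0}
    - {"dx": -4, "dy": 0.8, "dz": 0, "spin": 0}

```text
time: 11.2
ee_pos: [0.6043, -0.0609, 0.3166]
eef_rot: [0.679, 0.735, 0.0, -0.0]
ft_force: [0.8, 0.2, 0.5]
width: 0.0252
grip_force: 20.0
```

>>> move_arm:
  steps:
    - {"dx": 0, "dy": 0, "dz": 0, "spin": 0}
    - {"dx": 0, "dy": 0, "dz": 0, "spin": 0}

```text
time: 11.4
ee_pos: [0.6039, -0.0615, 0.3165]
eef_rot: [0.68, 0.733, -0.0, -0.0]
ft_force: [0.3, -0.0, -0.7]
width: 0.0258
grip_force: 20.0
```

```bash
python3 -c "
from h import *
plan(.605,-.060,.063,4.6)"
```

```text
t 11.40 tip [ 0.6039 -0.0615  0.1343] y-az 4.3 | move cm [0.15 0.13 7.13] spin -0.005 | tilt -1.000
   after spin: dx 0.14 dy 0.12 dz 7.13
```

>>> move_arm:
  steps:
    - {"dx": 0.1, "dy": 0.1, "dz": 3, "spin": 0}
    - {"dx": 0, "dy": 0, "dz": 2.5, "spin": 0}
    - {"dx": 0, "dy": 0, "dz": 1, "spin": 0}
    - {"dx": 0, "dy": 0, "dz": 0.6, "spin": 0}
    - {"dx": 0, "dy": 0, "dz": 0, "spin": 0}
    - {"dx": 0, "dy": 0, "dz": 0, "spin": 0}

```text
time: 12.0
ee_pos: [0.6053, -0.059, 0.2468]
eef_rot: [0.679, 0.734, 0.001, 0.0]
ft_force: [-0.2, 0.2, -0.8]
width: 0.0252
grip_force: 20.0
```

```bash
python3 -c "
from h import *
plan(.605,-.060,.062,4.6);print(telemetry.read_state()['ft_force'])"
```

```text
t 12.00 tip [ 0.6056 -0.0589  0.0646] y-az 4.5 | move cm [-0.1  -0.07  0.26] spin -0.002 | tilt -1.000
   after spin: dx -0.10 dy -0.07 dz 0.26
[-0.15298768  0.23297787 -0.79798111]
```

>>> move_arm:
  steps:
    - {"dx": 0, "dy": 0, "dz": 0.2, "spin": 0}
    - {"dx": 0, "dy": 0, "dz": 0, "spin": 0}

```text
time: 12.2
ee_pos: [0.6053, -0.0591, 0.2444]
eef_rot: [0.679, 0.734, 0.001, 0.0]
ft_force: [-0.0, 0.2, 0.0]
width: 0.025
grip_force: 20.0
```

>>> move_arm:
  steps:
    - {"dx": 0, "dy": 0, "dz": 0, "spin": 0}
    - {"dx": 0, "dy": 0, "dz": 0, "spin": 0}
    - {"dx": 0, "dy": 0, "dz": 0, "spin": 0}
    - {"dx": 0, "dy": 0, "dz": 0, "spin": 0}
    - {"dx": 0, "dy": 0, "dz": -3, "spin": 0}
    - {"dx": 0, "dy": 0, "dz": -4, "spin": 0}
    - {"dx": 0, "dy": 0, "dz": 0, "spin": 0}
  claw: 4.6

```text
time: 12.9
ee_pos: [0.6063, -0.06, 0.3187]
eef_rot: [0.679, 0.734, 0.003, 0.003]
ft_force: [0.7, -0.1, -0.0]
width: 0.0457
grip_force: 0.0
```

```bash
python3 -c "
from h import *
plan(.514,.330,.0215,4.6)"
```

```text
t 12.90 tip [ 0.6076 -0.0599  0.1365] y-az 4.4 | move cm [39.6  -6.4  11.44] spin -0.003 | tilt -1.000
   after spin: dx 39.62 dy -6.20 dz 11.50
```

>>> move_arm:
  steps:
    - {"dx": 3.6, "dy": -0.57, "dz": 0, "spin": 0}
    - {"dx": 3.6, "dy": -0.57, "dz": 0, "spin": 0}
    - {"dx": 3.6, "dy": -0.57, "dz": 0, "spin": 0}
    - {"dx": 3.6, "dy": -0.57, "dz": 0, "spin": 0}
    - {"dx": 3.6, "dy": -0.57, "dz": 0, "spin": 0}
    - {"dx": 3.6, "dy": -0.57, "dz": 0, "spin": 0}
    - {"dx": 3.6, "dy": -0.57, "dz": 0, "spin": 0}
    - {"dx": 3.6, "dy": -0.57, "dz": 0, "spin": 0}
    - {"dx": 3.6, "dy": -0.57, "dz": 0, "spin": 0}
    - {"dx": 3.6, "dy": -0.57, "dz": 0, "spin": 0}
    - {"dx": 3.6, "dy": -0.57, "dz": 0, "spin": 0}
    - {"dx": 0, "dy": 0, "dz": 4, "spin": 0}

```text
time: 14.1
ee_pos: [0.5108, 0.3377, 0.2771]
eef_rot: [0.676, 0.737, 0.005, -0.001]
ft_force: [0.1, 0.5, 0.4]
width: 0.046
grip_force: 0.0
```

>>> move_arm:
  steps:
    - {"dx": 0, "dy": 0, "dz": 1.5, "spin": 0}
    - {"dx": 0, "dy": 0, "dz": 0, "spin": 0}
    - {"dx": 0, "dy": 0, "dz": 0, "spin": 0}

```text
time: 14.4
ee_pos: [0.5124, 0.3296, 0.2595]
eef_rot: [0.68, 0.733, -0.0, 0.0]
ft_force: [0.1, 0.1, -0.1]
width: 0.046
grip_force: 0.0
```

```bash
python3 - <<'E'
from h import *
np.set_printoptions(precision=4,suppress=True)
plan(.514,.330,.0215,4.6)
c=snap("scene")
hs=cv2.cvtColor(np.array(c["img"]),cv2.COLOR_RGB2HSV)
m=((hs[...,0]>5)&(hs[...,0]<22)&(hs[...,1]>90)).astype(np.uint8); k=np.zeros_like(m); k[130:290,170:450]=m[130:290,170:450]
n,l,st,ce=cv2.connectedComponentsWithStats(k)
for i in range(1,n):
    if st[i,4]>25: print(st[i],ce[i],onz(c,ce[i],.024),onz(c,ce[i],.061))
E
```

```text
t 14.40 tip [0.5124 0.3295 0.0773] y-az 4.3 | move cm [0.04 0.16 5.58] spin -0.004 | tilt -1.000
   after spin: dx 0.03 dy 0.16 dz 5.58
[227 189   9  13  89] [230.6067 195.5618] [ 0.5785 -0.0826  0.024 ] [ 0.6075 -0.0608  0.061 ]
[380 241  12  12  89] [384.764  247.0112] [0.5194 0.3319 0.024 ] [0.5509 0.3356 0.061 ]
[404 246  14  17 133] [409.8195 255.1128] [0.5102 0.3905 0.024 ] [0.5422 0.3917 0.061 ]
[340 249  12  12  88] [344.7386 255.3409] [0.5949 0.261  0.024 ] [0.6232 0.2678 0.061 ]
[366 255  13  15 115] [371.3652 262.9304] [0.5813 0.3225 0.024 ] [0.6101 0.3267 0.061 ]
```

>>> move_arm:
  steps:
    - {"dx": 0.1, "dy": 0.3, "dz": 0, "spin": 0}
    - {"dx": 0, "dy": 0, "dz": 2, "spin": 0}
    - {"dx": 0, "dy": 0, "dz": 2, "spin": 0}
    - {"dx": 0, "dy": 0, "dz": 1.5, "spin": 0}
    - {"dx": 0, "dy": 0, "dz": 0, "spin": 0}
    - {"dx": 0, "dy": 0, "dz": 0, "spin": 0}

```text
time: 15.05
ee_pos: [0.5149, 0.332, 0.2044]
eef_rot: [0.679, 0.734, 0.0, 0.0]
ft_force: [0.5, 0.1, -0.4]
width: 0.0456
grip_force: 0.0
```

>>> move_arm:
  steps:
    - {"dx": 0, "dy": 0, "dz": 0, "spin": 0}
    - {"dx": 0, "dy": 0, "dz": 0, "spin": 0}
    - {"dx": 0, "dy": 0, "dz": 0, "spin": 0}
    - {"dx": 0, "dy": 0, "dz": 0, "spin": 0}
    - {"dx": 0, "dy": 0, "dz": 0, "spin": 0}
  claw: 2

```text
time: 15.55
ee_pos: [0.5146, 0.3321, 0.2042]
eef_rot: [0.679, 0.734, 0.0, -0.0]
ft_force: [-1.0, -0.7, 3.0]
width: 0.0254
grip_force: 20.0
```

```bash
python3 -c "
from h import *
plan(.605,.024,.135,4.6)"
```

```text
t 15.55 tip [0.5147 0.3322 0.022 ] y-az 4.5 | move cm [-31.43   6.61 -11.31] spin -0.002 | tilt -1.000
   after spin: dx -31.45 dy 6.53 dz -11.30
```

>>> move_arm:
  steps:
    - {"dx": 0, "dy": 0, "dz": -3.3, "spin": 0}
    - {"dx": 0, "dy": 0, "dz": -4, "spin": 0}
    - {"dx": 0, "dy": 0, "dz": -4, "spin": 0}
    - {"dx": -3.5, "dy": 0.73, "dz": 0, "spin": 0}
    - {"dx": -3.5, "dy": 0.73, "dz": 0, "spin": 0}
    - {"dx": -3.5, "dy": 0.73, "dz": 0, "spin": 0}
    - {"dx": -3.5, "dy": 0.73, "dz": 0, "spin": 0}
    - {"dx": -3.5, "dy": 0.73, "dz": 0, "spin": 0}
    - {"dx": -3.5, "dy": 0.73, "dz": 0, "spin": 0}
    - {"dx": -3.5, "dy": 0.73, "dz": 0, "spin": 0}
    - {"dx": -3.5, "dy": 0.73, "dz": 0, "spin": 0}
    - {"dx": -3.4, "dy": 0.75, "dz": 0, "spin": 0}

```text
time: 16.75
ee_pos: [0.6048, 0.0226, 0.3167]
eef_rot: [0.679, 0.734, 0.0, -0.0]
ft_force: [-0.1, 0.2, 0.0]
width: 0.0256
grip_force: 20.0
```

>>> move_arm:
  steps:
    - {"dx": 0, "dy": 0, "dz": 4, "spin": 0}
    - {"dx": 0, "dy": 0, "dz": 0, "spin": 0}
    - {"dx": 0, "dy": 0, "dz": 0, "spin": 0}

```text
time: 17.05
ee_pos: [0.6045, 0.0247, 0.2766]
eef_rot: [0.679, 0.734, -0.001, -0.001]
ft_force: [1.0, 0.2, -0.1]
width: 0.0255
grip_force: 20.0
```

```bash
python3 -c "
from h import *
plan(.605,.024,.060,4.6)"
```

```text
t 17.05 tip [0.6041 0.0247 0.0944] y-az 4.5 | move cm [-0.07  0.09  3.44] spin -0.002 | tilt -1.000
   after spin: dx -0.07 dy 0.08 dz 3.44
```

>>> move_arm:
  steps:
    - {"dx": 0, "dy": 0, "dz": 2, "spin": 0}
    - {"dx": 0, "dy": 0, "dz": 1, "spin": 0}
    - {"dx": 0, "dy": 0, "dz": 0.4, "spin": 0}
    - {"dx": 0, "dy": 0, "dz": 0, "spin": 0}

```text
time: 17.45
ee_pos: [0.6047, 0.0246, 0.243]
eef_rot: [0.679, 0.734, -0.0, -0.0]
ft_force: [0.0, -0.4, 0.1]
width: 0.0252
grip_force: 20.0
```

>>> move_arm:
  steps:
    - {"dx": 0, "dy": 0, "dz": 0, "spin": 0}
    - {"dx": 0, "dy": 0, "dz": 0, "spin": 0}
    - {"dx": 0, "dy": 0, "dz": 0, "spin": 0}
    - {"dx": 0, "dy": 0, "dz": 0, "spin": 0}
    - {"dx": 0, "dy": 0, "dz": -3, "spin": 0}
    - {"dx": 0, "dy": 0, "dz": -4, "spin": 0}
    - {"dx": 0, "dy": 0, "dz": 0, "spin": 0}
  claw: 4.6

```text
time: 18.15
ee_pos: [0.6061, 0.0235, 0.3179]
eef_rot: [0.679, 0.734, 0.003, 0.002]
ft_force: [-0.1, -0.7, 0.5]
width: 0.0461
grip_force: 0.0
```

```bash
python3 -c "
from h import *
plan(.590,.261,.022,4.6)"
```

```text
t 18.15 tip [0.6075 0.0237 0.1357] y-az 4.4 | move cm [23.78  0.   11.39] spin -0.003 | tilt -1.000
   after spin: dx 23.79 dy 0.16 dz 11.37
```

Casting B next.

>>> move_arm:
  steps:
    - {"dx": 3.4, "dy": 0, "dz": 0, "spin": 0}
    - {"dx": 3.4, "dy": 0, "dz": 0, "spin": 0}
    - {"dx": 3.4, "dy": 0, "dz": 0, "spin": 0}
    - {"dx": 3.4, "dy": 0, "dz": 0, "spin": 0}
    - {"dx": 3.4, "dy": 0, "dz": 0, "spin": 0}
    - {"dx": 3.4, "dy": 0, "dz": 0, "spin": 0}
    - {"dx": 3.4, "dy": 0, "dz": 0, "spin": 0}
    - {"dx": 0, "dy": 0, "dz": 3, "spin": 0}
    - {"dx": 0, "dy": 0, "dz": 2, "spin": 0}
    - {"dx": 0, "dy": 0, "dz": 0, "spin": 0}
    - {"dx": 0, "dy": 0, "dz": 0, "spin": 0}

```text
time: 19.25
ee_pos: [0.5863, 0.2611, 0.2631]
eef_rot: [0.679, 0.734, -0.0, 0.0]
ft_force: [-0.3, -0.2, 0.2]
width: 0.0459
grip_force: 0.0
```

```bash
cat > look.py <<'E'
from h import *
np.set_printoptions(precision=4,suppress=True)
def look(n="scene"):
    c=snap(n)
    hs=cv2.cvtColor(np.array(c["img"]),cv2.COLOR_RGB2HSV)
    m=((hs[...,0]>5)&(hs[...,0]<22)&(hs[...,1]>90)).astype(np.uint8); k=np.zeros_like(m); k[130:290,170:450]=m[130:290,170:450]
    n,l,st,ce=cv2.connectedComponentsWithStats(k)
    for i in range(1,n):
        if st[i,4]>25: print(st[i],ce[i],onz(c,ce[i],.024),onz(c,ce[i],.061))
    return c
E
python3 - <<'E'
from look import *
plan(.590,.261,.022,4.6); look()
E
```

```text
t 19.25 tip [0.5863 0.2611 0.0809] y-az 4.4 | move cm [-0.03  0.36  5.89] spin -0.003 | tilt -1.000
   after spin: dx -0.04 dy 0.36 dz 5.89
[227 189   9  13  92] [230.6739 195.6848] [ 0.5788 -0.0822  0.024 ] [ 0.6078 -0.0604  0.061 ]
[255 205   8  10  69] [258.4493 209.9275] [0.5823 0.0091 0.024 ] [0.6111 0.027  0.061 ]
[340 245  11  11  79] [344.481  250.3291] [0.5816 0.2542 0.024 ] [0.6104 0.2614 0.061 ]
[404 246  14  17 132] [409.8409 255.0606] [0.51   0.3905 0.024 ] [0.542  0.3917 0.061 ]
[366 255  13  15 116] [371.3362 262.8707] [0.5811 0.3224 0.024 ] [0.61   0.3266 0.061 ]
```

```bash
python3 - <<'E'
from look import *
c=snap("scene"); save(c,"pics/s5.png",(310,190,430,290),6)
E
```

```text
(no output)
```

View pics/s5.png

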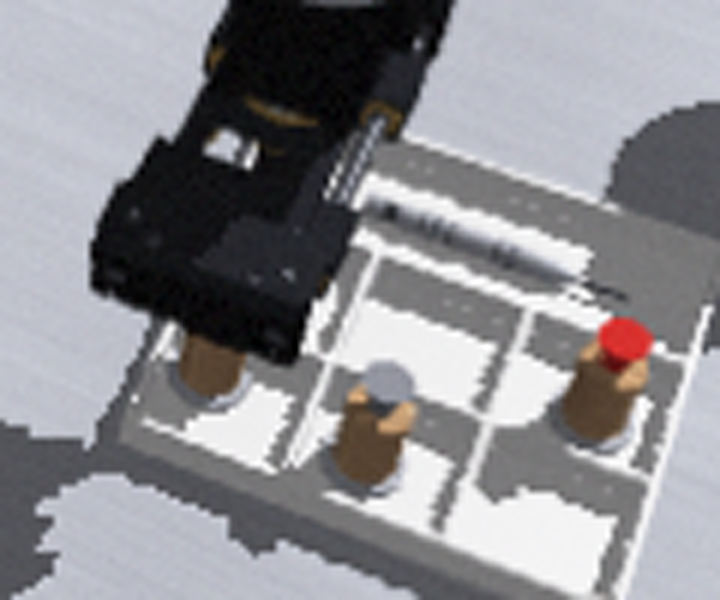

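B has been knocked. Its foot bottom is now at about (212,407) in this 6x crop, roughly 5 px up from before.

```bash
python3 - <<'E'
from look import *
c=snap("scene")
print(onz(c,(345.6,258.6),.007),onz(c,(345.2,254.2),.007)); p=onz(c,(345.2,254.2),.007); plan(p[0],p[1],.022,4.6)
E
```

```text
[0.5898 0.2636 0.007 ] [0.5782 0.2573 0.007 ]
t 19.40 tip [0.587  0.2614 0.082 ] y-az 4.4 | move cm [-0.35 -0.92  6.  ] spin -0.003 | tilt -1.000
   after spin: dx -0.34 dy -0.91 dz 6.00
```

>>> move_arm:
  steps:
    - {"dx": -0.4, "dy": -0.9, "dz": 0, "spin": 0}
    - {"dx": 0, "dy": 0, "dz": 2, "spin": 0}
    - {"dx": 0, "dy": 0, "dz": 2, "spin": 0}
    - {"dx": 0, "dy": 0, "dz": 2, "spin": 0}
    - {"dx": 0, "dy": 0, "dz": 0, "spin": 0}
    - {"dx": 0, "dy": 0, "dz": 0, "spin": 0}

```text
time: 20.0
ee_pos: [0.5773, 0.2564, 0.2033]
eef_rot: [0.679, 0.734, 0.0, -0.0]
ft_force: [-0.3, 0.3, -0.1]
width: 0.0459
grip_force: 0.0
```

>>> move_arm:
  steps:
    - {"dx": 0, "dy": 0, "dz": 0, "spin": 0}
    - {"dx": 0, "dy": 0, "dz": 0, "spin": 0}
    - {"dx": 0, "dy": 0, "dz": 0, "spin": 0}
    - {"dx": 0, "dy": 0, "dz": 0, "spin": 0}
    - {"dx": 0, "dy": 0, "dz": 0, "spin": 0}
  claw: 2

```text
time: 20.5
ee_pos: [0.5774, 0.2568, 0.203]
eef_rot: [0.679, 0.734, 0.0, -0.0]
ft_force: [-1.8, 0.0, 4.3]
width: 0.0255
grip_force: 20.0
```

```bash
python3 -c "
from h import *
plan(.520,-.060,.135,4.6)"
```

```text
t 20.50 tip [0.5774 0.2568 0.0208] y-az 4.5 | move cm [-31.14  -8.2  -11.43] spin -0.002 | tilt -1.000
   after spin: dx -31.12 dy -8.26 dz -11.42
```

>>> move_arm:
  steps:
    - {"dx": 0, "dy": 0, "dz": -3.4, "spin": 0}
    - {"dx": 0, "dy": 0, "dz": -4, "spin": 0}
    - {"dx": 0, "dy": 0, "dz": -4, "spin": 0}
    - {"dx": -3.5, "dy": -0.9, "dz": 0, "spin": 0}
    - {"dx": -3.5, "dy": -0.9, "dz": 0, "spin": 0}
    - {"dx": -3.5, "dy": -0.9, "dz": 0, "spin": 0}
    - {"dx": -3.5, "dy": -0.9, "dz": 0, "spin": 0}
    - {"dx": -3.5, "dy": -0.9, "dz": 0, "spin": 0}
    - {"dx": -3.5, "dy": -0.9, "dz": 0, "spin": 0}
    - {"dx": -3.5, "dy": -0.9, "dz": 0, "spin": 0}
    - {"dx": -3.5, "dy": -0.9, "dz": 0, "spin": 0}
    - {"dx": -3.1, "dy": -1, "dz": 0, "spin": 0}

```text
time: 21.7
ee_pos: [0.5194, -0.0617, 0.3168]
eef_rot: [0.679, 0.734, 0.0, 0.0]
ft_force: [0.7, -0.2, -0.2]
width: 0.0252
grip_force: 20.0
```

>>> move_arm:
  steps:
    - {"dx": 0, "dy": 0, "dz": 4, "spin": 0}
    - {"dx": 0, "dy": 0, "dz": 0, "spin": 0}
    - {"dx": 0, "dy": 0, "dz": 0, "spin": 0}

```text
time: 22.0
ee_pos: [0.5199, -0.0594, 0.2769]
eef_rot: [0.679, 0.734, -0.001, -0.0]
ft_force: [0.3, 1.0, 0.3]
width: 0.0253
grip_force: 20.0
```

```bash
python3 -c "
from h import *
plan(.520,-.060,.059,4.6)"
```

```text
t 22.00 tip [ 0.5196 -0.0595  0.0947] y-az 4.5 | move cm [-0.05  0.04  3.57] spin -0.002 | tilt -1.000
   after spin: dx -0.05 dy 0.03 dz 3.57
```

>>> move_arm:
  steps:
    - {"dx": 0, "dy": 0, "dz": 2, "spin": 0}
    - {"dx": 0, "dy": 0, "dz": 1, "spin": 0}
    - {"dx": 0, "dy": 0, "dz": 0.5, "spin": 0}
    - {"dx": 0, "dy": 0, "dz": 0, "spin": 0}

```text
time: 22.4
ee_pos: [0.5201, -0.0594, 0.2418]
eef_rot: [0.679, 0.734, -0.0, -0.0]
ft_force: [-0.2, -0.3, -0.8]
width: 0.0255
grip_force: 20.0
```

>>> move_arm:
  steps:
    - {"dx": 0, "dy": 0, "dz": 0, "spin": 0}
    - {"dx": 0, "dy": 0, "dz": 0, "spin": 0}
    - {"dx": 0, "dy": 0, "dz": 0, "spin": 0}
    - {"dx": 0, "dy": 0, "dz": 0, "spin": 0}
    - {"dx": 0, "dy": 0, "dz": -3, "spin": 0}
    - {"dx": 0, "dy": 0, "dz": -4, "spin": 0}
    - {"dx": 0, "dy": 0, "dz": 0, "spin": 0}
  claw: 4.6

```text
time: 23.1
ee_pos: [0.5214, -0.0605, 0.3161]
eef_rot: [0.679, 0.734, 0.003, 0.002]
ft_force: [-0.3, 0.1, 0.2]
width: 0.0456
grip_force: 0.0
```

```bash
python3 -c "
from look import *
plan(.580,.323,.022,4.6); look()"
```

```text
t 23.10 tip [ 0.5226 -0.0603  0.1339] y-az 4.4 | move cm [37.77  8.6  11.28] spin -0.003 | tilt -1.000
   after spin: dx 37.75 dy 8.79 dz 11.19
[245 173   8  10  62] [248.0806 177.6774] [ 0.4938 -0.0815  0.024 ] [ 0.5264 -0.0597  0.061 ]
[227 188   8  14  91] [230.5824 195.4725] [ 0.5783 -0.0828  0.024 ] [ 0.6073 -0.061   0.061 ]
[255 205   8  10  69] [258.4493 209.9275] [0.5823 0.0091 0.024 ] [0.6111 0.027  0.061 ]
[404 246  14  17 132] [409.8106 255.0606] [0.5101 0.3904 0.024 ] [0.542  0.3916 0.061 ]
[366 255  13  15 115] [371.3826 262.8435] [0.581  0.3225 0.024 ] [0.6099 0.3266 0.061 ]
```

A is unmoved, so I'll fetch it.

>>> move_arm:
  steps:
    - {"dx": 3.8, "dy": 0.86, "dz": 0, "spin": 0}
    - {"dx": 3.8, "dy": 0.86, "dz": 0, "spin": 0}
    - {"dx": 3.8, "dy": 0.86, "dz": 0, "spin": 0}
    - {"dx": 3.8, "dy": 0.86, "dz": 0, "spin": 0}
    - {"dx": 3.8, "dy": 0.86, "dz": 0, "spin": 0}
    - {"dx": 3.8, "dy": 0.86, "dz": 0, "spin": 0}
    - {"dx": 3.8, "dy": 0.86, "dz": 0, "spin": 0}
    - {"dx": 3.8, "dy": 0.86, "dz": 0, "spin": 0}
    - {"dx": 3.8, "dy": 0.86, "dz": 0, "spin": 0}
    - {"dx": 3.5, "dy": 0.9, "dz": 0, "spin": 0}
    - {"dx": 0, "dy": 0, "dz": 3, "spin": 0}
    - {"dx": 0, "dy": 0, "dz": 2, "spin": 0}

```text
time: 24.35
ee_pos: [0.5759, 0.3241, 0.2587]
eef_rot: [0.678, 0.735, -0.001, -0.0]
ft_force: [-0.4, -0.2, -0.5]
width: 0.0465
grip_force: 0.0
```

>>> move_arm:
  steps:
    - {"dx": 0, "dy": 0, "dz": 0, "spin": 0}
    - {"dx": 0, "dy": 0, "dz": 0, "spin": 0}

```text
time: 24.55
ee_pos: [0.5767, 0.3225, 0.2614]
eef_rot: [0.679, 0.734, -0.001, -0.0]
ft_force: [-0.4, 0.1, 0.3]
width: 0.046
grip_force: 0.0
```

```bash
python3 -c "
from look import *
plan(.580,.323,.022,4.6); look()"
```

```text
t 24.55 tip [0.5766 0.3224 0.0792] y-az 4.4 | move cm [0.04 0.35 5.72] spin -0.003 | tilt -1.000
   after spin: dx 0.04 dy 0.35 dz 5.72
[245 173   8  10  66] [248.3182 177.5909] [ 0.4931 -0.0811  0.024 ] [ 0.5258 -0.0593  0.061 ]
[227 189   9  13  91] [230.7033 195.6264] [ 0.5786 -0.0822  0.024 ] [ 0.6075 -0.0604  0.061 ]
[255 205   8  10  70] [258.4429 209.8714] [0.5822 0.009  0.024 ] [0.6109 0.0268 0.061 ]
[404 247  14  16 132] [409.8258 255.1818] [0.5104 0.3905 0.024 ] [0.5423 0.3917 0.061 ]
[366 255  13  15 114] [371.3158 262.9825] [0.5815 0.3225 0.024 ] [0.6103 0.3267 0.061 ]
```

>>> move_arm:
  steps:
    - {"dx": 0, "dy": 0.3, "dz": 0, "spin": 0}
    - {"dx": 0, "dy": 0, "dz": 2, "spin": 0}
    - {"dx": 0, "dy": 0, "dz": 2, "spin": 0}
    - {"dx": 0, "dy": 0, "dz": 1.7, "spin": 0}
    - {"dx": 0, "dy": 0, "dz": 0, "spin": 0}
    - {"dx": 0, "dy": 0, "dz": 0, "spin": 0}

```text
time: 25.2
ee_pos: [0.58, 0.3231, 0.2053]
eef_rot: [0.679, 0.734, 0.0, 0.0]
ft_force: [0.3, -0.4, 0.2]
width: 0.0464
grip_force: 0.0
```

>>> move_arm:
  steps:
    - {"dx": 0, "dy": 0, "dz": 0, "spin": 0}
    - {"dx": 0, "dy": 0, "dz": 0, "spin": 0}
    - {"dx": 0, "dy": 0, "dz": 0, "spin": 0}
    - {"dx": 0, "dy": 0, "dz": 0, "spin": 0}
    - {"dx": 0, "dy": 0, "dz": 0, "spin": 0}
  claw: 2

```text
time: 25.7
ee_pos: [0.5798, 0.3232, 0.2053]
eef_rot: [0.679, 0.734, 0.0, -0.0]
ft_force: [-1.1, -0.3, 4.1]
width: 0.0254
grip_force: 20.0
```

```bash
python3 -c "
from h import *
plan(.520,.024,.135,4.6)"
```

```text
t 25.70 tip [0.5799 0.3233 0.0231] y-az 4.5 | move cm [-29.36  -8.3  -11.21] spin -0.002 | tilt -1.000
   after spin: dx -29.35 dy -8.37 dz -11.19
```

>>> move_arm:
  steps:
    - {"dx": 0, "dy": 0, "dz": -3.2, "spin": 0}
    - {"dx": 0, "dy": 0, "dz": -4, "spin": 0}
    - {"dx": 0, "dy": 0, "dz": -4, "spin": 0}
    - {"dx": -3.3, "dy": -0.9, "dz": 0, "spin": 0}
    - {"dx": -3.3, "dy": -0.9, "dz": 0, "spin": 0}
    - {"dx": -3.3, "dy": -0.9, "dz": 0, "spin": 0}
    - {"dx": -3.3, "dy": -0.9, "dz": 0, "spin": 0}
    - {"dx": -3.3, "dy": -0.9, "dz": 0, "spin": 0}
    - {"dx": -3.3, "dy": -0.9, "dz": 0, "spin": 0}
    - {"dx": -3.3, "dy": -0.9, "dz": 0, "spin": 0}
    - {"dx": -3.3, "dy": -0.9, "dz": 0, "spin": 0}
    - {"dx": -3, "dy": -1.1, "dz": 0, "spin": 0}

```text
time: 26.9
ee_pos: [0.5194, 0.0218, 0.3168]
eef_rot: [0.679, 0.734, 0.0, 0.0]
ft_force: [-0.1, 0.3, -0.4]
width: 0.0254
grip_force: 20.0
```

>>> move_arm:
  steps:
    - {"dx": 0, "dy": 0, "dz": 4, "spin": 0}
    - {"dx": 0, "dy": 0, "dz": 0, "spin": 0}
    - {"dx": 0, "dy": 0, "dz": 0, "spin": 0}

```text
time: 27.2
ee_pos: [0.5198, 0.0238, 0.2769]
eef_rot: [0.679, 0.734, -0.001, -0.0]
ft_force: [-0.5, -0.2, -0.2]
width: 0.0252
grip_force: 20.0
```

```bash
python3 -c "
from h import *
plan(.520,.024,.0615,4.6)"
```

```text
t 27.20 tip [0.5195 0.0237 0.0947] y-az 4.5 | move cm [0.03 0.06 3.32] spin -0.002 | tilt -1.000
   after spin: dx 0.02 dy 0.05 dz 3.32
```

>>> move_arm:
  steps:
    - {"dx": 0, "dy": 0, "dz": 2, "spin": 0}
    - {"dx": 0, "dy": 0, "dz": 1, "spin": 0}
    - {"dx": 0, "dy": 0, "dz": 0.2, "spin": 0}
    - {"dx": 0, "dy": 0, "dz": 0, "spin": 0}

```text
time: 27.6
ee_pos: [0.5201, 0.0238, 0.2452]
eef_rot: [0.679, 0.734, -0.0, 0.0]
ft_force: [-0.8, -0.5, 0.0]
width: 0.0252
grip_force: 20.0
```

>>> move_arm:
  steps:
    - {"dx": 0, "dy": 0, "dz": 0, "spin": 0}
    - {"dx": 0, "dy": 0, "dz": 0, "spin": 0}
    - {"dx": 0, "dy": 0, "dz": 0, "spin": 0}
    - {"dx": 0, "dy": 0, "dz": 0, "spin": 0}
    - {"dx": 0, "dy": 0, "dz": -3, "spin": 0}
    - {"dx": 0, "dy": 0, "dz": -4, "spin": 0}
    - {"dx": 0, "dy": 0, "dz": -4, "spin": 0}
    - {"dx": 0, "dy": 0, "dz": -4, "spin": 0}
    - {"dx": 0, "dy": 0, "dz": 0, "spin": 0.105}
    - {"dx": 0, "dy": 0, "dz": 0, "spin": 0.105}
    - {"dx": 0, "dy": 0, "dz": 0, "spin": 0}
  claw: 4.6

```text
time: 28.7
ee_pos: [0.5198, 0.0234, 0.395]
eef_rot: [0.753, 0.658, 0.0, -0.0]
ft_force: [0.2, 0.0, 0.6]
width: 0.0462
grip_force: 0.0
```

```bash
python3 -c "
from look import *
plan(.5215,-.310,.21,-7.5); look(); save(snap('top'),'pics/t6.png',(60,150,430,280),2.1)"
```

```text
t 28.70 tip [0.5199 0.0235 0.2128] y-az -7.7 | move cm [-33.03   4.6    0.27] spin -0.003 | tilt -1.000
   after spin: dx -33.05 dy 4.51 dz 0.28
[245 173   8  10  64] [248.2031 177.6406] [ 0.4935 -0.0813  0.024 ] [ 0.5261 -0.0595  0.061 ]
[272 182   8  13  89] [275.4607 188.2584] [0.4885 0.0053 0.024 ] [0.5213 0.0233 0.061 ]
[227 188   8  14  90] [230.5556 195.4111] [ 0.5781 -0.083   0.024 ] [ 0.6071 -0.0612  0.061 ]
[255 205   8  10  69] [258.4783 209.8116] [0.5819 0.009  0.024 ] [0.6107 0.0268 0.061 ]
[404 246  14  17 131] [409.8321 255.0076] [0.5099 0.3904 0.024 ] [0.5419 0.3916 0.061 ]
```

View pics/t6.png

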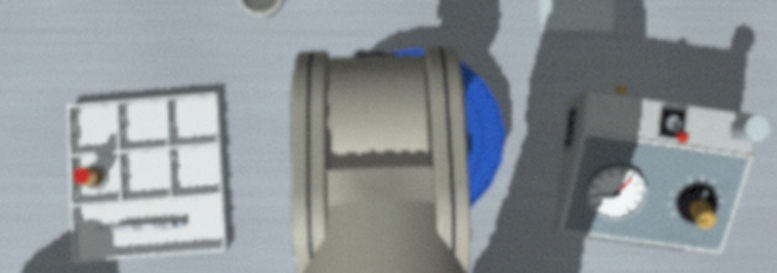

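All four castings stand on the turntable at about 85 mm spacing. The tray holds only the red one at (82,176), with the vise in the slot. Now the switch.

>>> move_arm:
  steps:
    - {"dx": -3.3, "dy": 0.45, "dz": 0, "spin": 0}
    - {"dx": -3.3, "dy": 0.45, "dz": 0, "spin": 0}
    - {"dx": -3.3, "dy": 0.45, "dz": 0, "spin": 0}
    - {"dx": -3.3, "dy": 0.45, "dz": 0, "spin": 0}
    - {"dx": -3.3, "dy": 0.45, "dz": 0, "spin": 0}
    - {"dx": -3.3, "dy": 0.45, "dz": 0, "spin": 0}
    - {"dx": -3.3, "dy": 0.45, "dz": 0, "spin": 0}
    - {"dx": -3.3, "dy": 0.45, "dz": 0, "spin": 0}
    - {"dx": -3.3, "dy": 0.45, "dz": 0, "spin": 0}
    - {"dx": -3.3, "dy": 0.45, "dz": 0, "spin": 0}
    - {"dx": 0, "dy": 0, "dz": 0, "spin": 0}
    - {"dx": 0, "dy": 0, "dz": 0, "spin": 0}
  claw: 0

```text
time: 30.0
ee_pos: [0.5207, -0.3103, 0.3942]
eef_rot: [0.752, 0.659, -0.0, -0.0]
ft_force: [0.6, 0.6, 0.9]
width: 0.0003
grip_force: 0.0
```

```bash
python3 -c "
from look import *
plan(.5215,-.310,.146,-7.5)
t=snap('top');c=snap('scene')
for q in (t,c):
    hs=cv2.cvtColor(np.array(q['img']),cv2.COLOR_RGB2HSV); m=(((hs[...,0]<6)|(hs[...,0]>174))&(hs[...,1]>170)&(hs[...,2]>120)).astype(np.uint8)
    n,l,st,ce=cv2.connectedComponentsWithStats(m); print([(st[i],ce[i]) for i in range(1,n) if st[i,4]>5])
"
```

```text
t 30.00 tip [ 0.5205 -0.3103  0.212 ] y-az -7.6 | move cm [0.05 0.1  6.6 ] spin -0.001 | tilt -1.000
   after spin: dx 0.05 dy 0.10 dz 6.60
[(array([ 96, 231,   6,   5,  27], dtype=int32), array([ 98.4074, 233.0741]))]
[(array([410, 243,   8,   7,  45], dtype=int32), array([413.6   , 246.1778]))]
```

>>> move_arm:
  steps:
    - {"dx": 0, "dy": 0, "dz": 2.5, "spin": 0}
    - {"dx": 0, "dy": 0, "dz": 2.5, "spin": 0}
    - {"dx": 0, "dy": 0, "dz": 1.6, "spin": 0}
    - {"dx": 0, "dy": 0, "dz": 0, "spin": 0}
    - {"dx": 0, "dy": 0, "dz": 0, "spin": 0}

```text
time: 30.6
ee_pos: [0.5214, -0.3092, 0.3293]
eef_rot: [0.752, 0.659, 0.0, 0.0]
ft_force: [-0.2, -0.1, 0.5]
width: 0.0002
grip_force: 0.0
```

>>> move_arm:
  steps:
    - {"dx": 0, "dy": 0.5, "dz": 0, "spin": 0}
    - {"dx": 0, "dy": 0.5, "dz": 0, "spin": 0}
    - {"dx": 0, "dy": 0.5, "dz": 0, "spin": 0}
    - {"dx": 0, "dy": 0.5, "dz": 0, "spin": 0}

```text
time: 31.0
ee_pos: [0.5414, -0.3123, 0.329]
eef_rot: [0.752, 0.659, 0.0, 0.0]
ft_force: [-4.4, 0.1, 3.6]
width: 0.0005
grip_force: 2.1
```

```bash
python3 -c "
from look import *
plan(.572,-.3166,.146,-7.5)
c=snap('scene'); save(c,'pics/s7.png',(120,90,220,165),6)
"
```

```text
t 31.00 tip [ 0.5414 -0.3123  0.1468] y-az -7.6 | move cm [-0.02  3.09  0.08] spin -0.001 | tilt -1.000
   after spin: dx -0.03 dy 3.09 dz 0.08
```

View pics/s7.png

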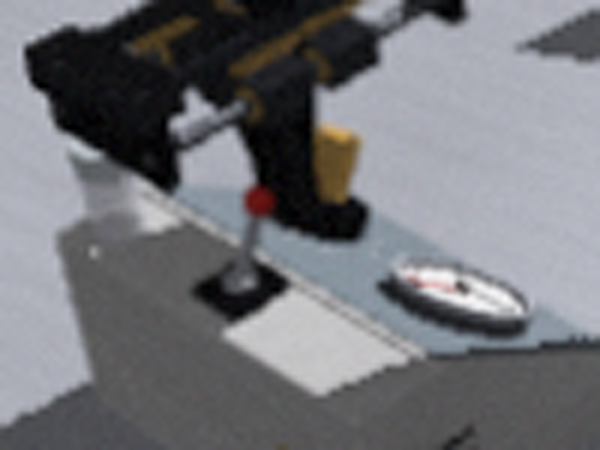

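The fingers are at the red ball (260,200) and already pressing it lightly. I'll continue the push.

>>> move_arm:
  steps:
    - {"dx": 0, "dy": 0.5, "dz": 0, "spin": 0}
    - {"dx": 0, "dy": 0.5, "dz": 0, "spin": 0}
    - {"dx": 0, "dy": 0.5, "dz": 0, "spin": 0}
    - {"dx": 0, "dy": 0.5, "dz": 0, "spin": 0}
    - {"dx": 0, "dy": 0.4, "dz": 0, "spin": 0}

```text
time: 31.55
ee_pos: [0.5652, -0.3153, 0.3286]
eef_rot: [0.752, 0.659, 0.0, 0.0]
ft_force: [-1.9, 0.8, 1.2]
width: 0.0004
grip_force: 0.8
```

>>> move_arm:
  steps:
    - {"dx": 0, "dy": 0.3, "dz": 0, "spin": 0}
    - {"dx": 0, "dy": 0.2, "dz": 0, "spin": 0}
    - {"dx": 0, "dy": 0, "dz": 0, "spin": 0}

```text
time: 31.85
ee_pos: [0.5699, -0.3159, 0.3285]
eef_rot: [0.752, 0.659, 0.0, 0.0]
ft_force: [0.2, 0.3, -0.6]
width: 0.0005
grip_force: 0.0
```

```bash
python3 -c "
from look import *
plan(.575,-.3166,.146,-7.5)
c=snap('scene')
hs=cv2.cvtColor(np.array(c['img']),cv2.COLOR_RGB2HSV); m=(((hs[...,0]<8)|(hs[...,0]>172))&(hs[...,1]>130)&(hs[...,2]>60)).astype(np.uint8)
n,l,st,ce=cv2.connectedComponentsWithStats(m); print([(st[i],ce[i]) for i in range(1,n) if st[i,4]>5])
u=np.array([.991,-.131,0]);p=np.array([.5756,-.3175,.12])
for a in (-.5,-.25,0,.25,.4,.5): print(a,proj(c,p+.04*(np.sin(a)*u+np.cos(a)*np.array([0,0,1]))))
"
```

```text
t 31.85 tip [ 0.5699 -0.3159  0.1463] y-az -7.6 | move cm [0.   0.51 0.03] spin -0.001 | tilt -1.000
   after spin: dx 0.00 dy 0.51 dz 0.03
[(array([153, 125,   4,   5,  16], dtype=int32), array([154.5, 127. ])), (array([410, 243,   9,   9,  60], dtype=int32), array([413.3167, 246.8167]))]
-0.5 [[163.1756 123.9613]]
-0.25 [[160.3691 124.4238]]
0 [[157.4925 125.7282]]
0.25 [[154.7364 127.8008]]
0.4 [[153.2191 129.3607]]
0.5 [[152.288  130.5105]]
```

>>> move_arm:
  steps:
    - {"dx": 0, "dy": 0.3, "dz": 0, "spin": 0}
    - {"dx": 0, "dy": 0.3, "dz": 0, "spin": 0}

```text
time: 32.1
ee_pos: [0.5754, -0.3168, 0.3285]
eef_rot: [0.752, 0.659, -0.0, -0.0]
ft_force: [-2.5, 0.8, -0.4]
width: 0.0004
grip_force: 0.9
```

>>> move_arm:
  steps:
    - {"dx": 0, "dy": 0.2, "dz": 0, "spin": 0}
    - {"dx": 0, "dy": 0.2, "dz": 0, "spin": 0}

```text
time: 32.3
ee_pos: [0.5789, -0.3174, 0.3283]
eef_rot: [0.752, 0.659, -0.001, -0.001]
ft_force: [-11.8, 2.8, 2.4]
width: 0.0005
grip_force: 5.4
```

```bash
cat > ball.py <<'E'
from look import *
plan(.575,-.3166,.146,-7.5)
c=snap('scene')
hs=cv2.cvtColor(np.array(c['img']),cv2.COLOR_RGB2HSV); m=(((hs[...,0]<8)|(hs[...,0]>172))&(hs[...,1]>130)&(hs[...,2]>60)).astype(np.uint8)
n,l,st,ce=cv2.connectedComponentsWithStats(m); print([(st[i],ce[i]) for i in range(1,n) if st[i,4]>5])
E
python3 ball.py
```

```text
t 32.30 tip [ 0.5784 -0.3172  0.1461] y-az -7.6 | move cm [ 0.02 -0.35  0.01] spin -0.002 | tilt -1.000
   after spin: dx 0.02 dy -0.35 dz 0.01
[(array([151, 127,   4,   5,  15], dtype=int32), array([152.2667, 129.3333])), (array([410, 243,   9,   9,  60], dtype=int32), array([413.3167, 246.8167]))]
```

The switch is on: the stop was reached with 12 N and the ball is at the +0.5 rad position. I'll back off, rise and spin for the knob.

>>> move_arm:
  steps:
    - {"dx": 0, "dy": -1, "dz": 0, "spin": 0}
    - {"dx": 0, "dy": -1, "dz": 0, "spin": 0}
    - {"dx": 0, "dy": 0, "dz": -3.5, "spin": 0}
    - {"dx": 0, "dy": 0, "dz": -4, "spin": 0}
    - {"dx": 0, "dy": 0, "dz": 0, "spin": 0.131}
    - {"dx": 0, "dy": 0, "dz": 0, "spin": 0.131}
    - {"dx": 0, "dy": 0, "dz": 0, "spin": 0.131}
    - {"dx": 0, "dy": 0, "dz": 0, "spin": 0.131}
    - {"dx": 0, "dy": 0, "dz": 0, "spin": 0.131}
    - {"dx": 0, "dy": 0, "dz": 0, "spin": 0.131}
    - {"dx": 0, "dy": 0, "dz": 0, "spin": 0.131}
    - {"dx": 0, "dy": 0, "dz": 0, "spin": 0.131}

```text
time: 33.55
ee_pos: [0.5592, -0.3147, 0.4041]
eef_rot: [0.981, 0.191, 0.001, 0.0]
ft_force: [-1.1, -0.3, -0.2]
width: 0.0005
grip_force: 0.0
```

>>> move_arm:
  steps:
    - {"dx": 0, "dy": 0, "dz": 0, "spin": 0.131}
    - {"dx": 0, "dy": 0, "dz": 0, "spin": 0.131}
    - {"dx": 0, "dy": 0, "dz": 0, "spin": 0.131}
    - {"dx": 0, "dy": 0, "dz": 0, "spin": 0.131}
    - {"dx": 0, "dy": 0, "dz": 0, "spin": 0}
    - {"dx": 0, "dy": 0, "dz": 0, "spin": 0}
  claw: 4.2

```text
time: 34.15
ee_pos: [0.5594, -0.3147, 0.4039]
eef_rot: [0.998, -0.065, 0.0, -0.0]
ft_force: [0.8, 0.3, -0.5]
width: 0.0382
grip_force: 0.0
```

```bash
python3 - <<'E'
from ball import *
plan(.4673,-.3522,.20,-97.5)
n=np.array([-.4957,.0655,.866]);K=np.array([.4873,-.3548,.083])
for nm in("scene","top"):
    c=snap(nm)
    hs=cv2.cvtColor(np.array(c['img']),cv2.COLOR_RGB2HSV); m=((hs[...,0]>13)&(hs[...,0]<28)&(hs[...,1]>110)).astype(np.uint8)
    w=np.zeros_like(m); b=(140,90,220,160) if nm=="scene" else (370,225,425,275); w[b[1]:b[3],b[0]:b[2]]=m[b[1]:b[3],b[0]:b[2]]
    _,l,st,ce=cv2.connectedComponentsWithStats(w); print(nm,[(st[i],ce[i]) for i in range(1,len(st)) if st[i,4]>5], proj(c,[K+.0185*n,K+.035*n,K+.05*n]))
E
```

```text
t 34.15 tip [ 0.5595 -0.3147  0.2217] y-az -97.4 | move cm [ 1.56 -0.01  7.57] spin -1.569 | tilt -1.000
   after spin: dx 0.01 dy 1.56 dz 7.57
[(array([151, 128,   4,   4,  14], dtype=int32), array([152.2857, 129.5   ])), (array([410, 243,   9,   9,  60], dtype=int32), array([413.3167, 246.8167]))]
t 34.20 tip [ 0.5596 -0.3147  0.2217] y-az -97.4 | move cm [-8.67  4.92  2.16] spin 0.001 | tilt -1.000
   after spin: dx -8.66 dy 4.93 dz 2.17
scene [(array([170, 112,   9,  12,  74], dtype=int32), array([174.6216, 117.3919]))] [[173.6214 121.7945]
 [175.0713 116.5241]
 [176.4001 111.6897]]
top [] [[392.7903 248.0559]
 [394.6632 251.3623]
 [396.414  254.4573]]
```

The switch stays on and the knob prediction matches the scene picture. I'll go above the brass knob.

>>> move_arm:
  steps:
    - {"dx": -2.9, "dy": 1.6, "dz": 0, "spin": 0}
    - {"dx": -2.9, "dy": 1.6, "dz": 0, "spin": 0}
    - {"dx": -2.9, "dy": 1.7, "dz": 0, "spin": 0}
    - {"dx": 0, "dy": 0, "dz": 3, "spin": 0}
    - {"dx": 0, "dy": 0, "dz": 3, "spin": 0}
    - {"dx": 0, "dy": 0, "dz": 0, "spin": 0}
    - {"dx": 0, "dy": 0, "dz": 0, "spin": 0}

```text
time: 35.0
ee_pos: [0.467, -0.3518, 0.3444]
eef_rot: [0.998, -0.066, -0.0, 0.0]
ft_force: [0.3, -0.1, 0.3]
width: 0.0416
grip_force: 0.0
```

```bash
python3 -c "
from ball import *
plan(.4673,-.3522,.110,-97.5)
save(snap('scene'),'pics/s8.png',(130,70,230,145),6)"
```

```text
t 35.00 tip [ 0.467  -0.3518  0.1622] y-az -97.6 | move cm [10.25 -4.92  1.61] spin -1.572 | tilt -1.000
   after spin: dx 4.90 dy 10.25 dz 1.62
[(array([150, 128,   5,   4,  17], dtype=int32), array([152.1176, 129.5882])), (array([410, 243,   9,   9,  60], dtype=int32), array([413.3167, 246.8167]))]
t 35.05 tip [ 0.4673 -0.3522  0.1629] y-az -97.6 | move cm [-0.01 -0.01  5.29] spin -0.002 | tilt -1.000
   after spin: dx -0.00 dy -0.00 dz 5.29
```

View pics/s8.png

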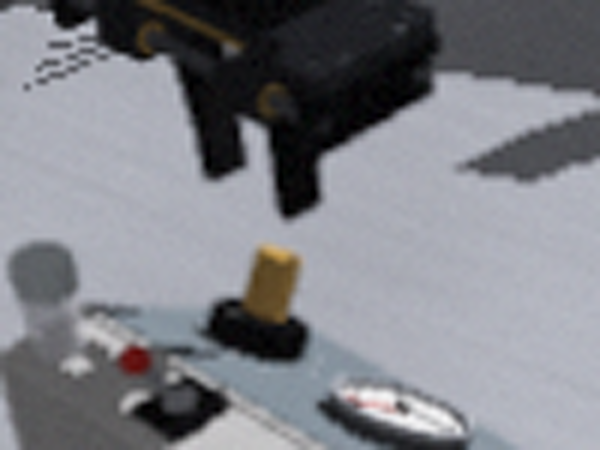

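The fingers straddle the brass knob (272,285 in the crop). I'll pre-spin, lower, grip lightly and turn.

>>> move_arm:
  steps:
    - {"dx": 0, "dy": 0, "dz": 0, "spin": -0.12}
    - {"dx": 0, "dy": 0, "dz": 0, "spin": -0.12}
    - {"dx": 0, "dy": 0, "dz": 0, "spin": -0.12}
    - {"dx": 0, "dy": 0, "dz": 2.5, "spin": 0}
    - {"dx": 0, "dy": 0, "dz": 1.5, "spin": 0}
    - {"dx": 0, "dy": 0, "dz": 1.2, "spin": 0}
    - {"dx": 0, "dy": 0, "dz": 0, "spin": 0}

```text
time: 35.8
ee_pos: [0.4668, -0.3514, 0.2906]
eef_rot: [0.994, 0.113, -0.001, -0.0]
ft_force: [-0.3, -0.1, -0.0]
width: 0.0418
grip_force: 0.0
```

>>> move_arm:
  steps:
    - {"dx": 0, "dy": 0, "dz": 0, "spin": 0}
    - {"dx": 0, "dy": 0, "dz": 0, "spin": 0}
    - {"dx": 0, "dy": 0, "dz": 0, "spin": 0}
    - {"dx": 0, "dy": 0, "dz": 0, "spin": 0}
  claw: 1.5
  squeeze: 10

```text
time: 36.2
ee_pos: [0.4671, -0.3527, 0.2925]
eef_rot: [0.994, 0.113, 0.001, 0.002]
ft_force: [2.6, -6.1, -3.4]
width: 0.0232
grip_force: 9.4
```

```bash
python3 -c "
from h import *
plan(.4673,-.3522,.110,-97.5); s=telemetry.read_state(); print(s['joint_positions'],s['ft_force'],s['torque'])"
```

```text
t 36.20 tip [ 0.4675 -0.3532  0.1103] y-az -77.0 | move cm [ 0.01 -0.1   0.03] spin 0.357 | tilt -1.000
   after spin: dx -0.03 dy -0.10 dz 0.03
[-0.26825258  0.55584059  1.10465735  1.74908868 -0.53562875  1.17300852
 -0.35265654] [ 2.57394042 -6.12374285 -3.35653526] [-1.46443136 -0.44492839 -0.00738298]
```

Gripped (23 mm). Turning clockwise.

>>> move_arm:
  steps:
    - {"dx": 0, "dy": 0, "dz": 0, "spin": 0.09}
    - {"dx": 0, "dy": 0, "dz": 0, "spin": 0.09}
    - {"dx": 0, "dy": 0, "dz": 0, "spin": 0.09}
    - {"dx": 0, "dy": 0, "dz": 0, "spin": 0.09}
    - {"dx": 0, "dy": 0, "dz": 0, "spin": 0.09}
    - {"dx": 0, "dy": 0, "dz": 0, "spin": 0.09}
    - {"dx": 0, "dy": 0, "dz": 0, "spin": 0.09}
    - {"dx": 0, "dy": 0, "dz": 0, "spin": 0.09}
    - {"dx": 0, "dy": 0, "dz": 0, "spin": 0}

```text
time: 37.1
ee_pos: [0.4666, -0.3533, 0.2928]
eef_rot: [0.969, -0.246, 0.001, 0.002]
ft_force: [0.5, -8.5, -0.1]
width: 0.0231
grip_force: 10.4
```

```bash
python3 - <<'E'
from h import *
plan(.4673,-.3522,.110,-97.5); s=telemetry.read_state(); print(s['ft_force'],s['torque'],s['width'])
t=snap("top");c=snap("scene")
f=lambda q,b:cv2.resize(np.array(q["img"])[b[1]:b[3],b[0]:b[2],::-1],(400,300),interpolation=cv2.INTER_CUBIC)
cv2.imwrite("pics/g9.png",np.hstack([f(t,(325,190,425,265)),f(c,(165,115,225,160))]))
E
```

```text
t 37.10 tip [ 0.4668 -0.3542  0.1106] y-az -118.5 | move cm [-0.05 -0.2   0.06] spin -0.367 | tilt -1.000
   after spin: dx 0.03 dy -0.21 dz 0.06
[ 0.46029412 -8.51016569 -0.1471994 ] [-1.69038077  0.11518228  0.01240933] 0.02311654379778225
```

View pics/g9.png

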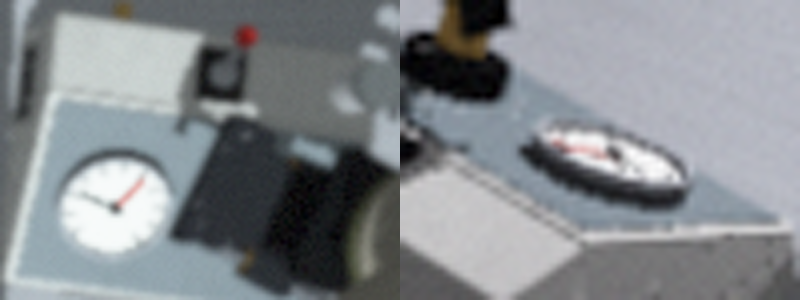

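The turn works. In the top crop the needle now points to (80,192) from the hub (115,207), and the set hand to (145,178). I'll write a gauge reader and continue ratcheting.

>>> move_arm:
  steps:
    - {"dx": 0, "dy": 0, "dz": 0, "spin": 0}
    - {"dx": 0, "dy": 0, "dz": 0, "spin": 0}
    - {"dx": 0, "dy": 0, "dz": 0, "spin": 0}
    - {"dx": 0, "dy": 0, "dz": 0, "spin": -0.12}
    - {"dx": 0, "dy": 0, "dz": 0, "spin": -0.12}
    - {"dx": 0, "dy": 0, "dz": 0, "spin": -0.12}
    - {"dx": 0, "dy": 0.15, "dz": 0, "spin": -0.12}
    - {"dx": 0, "dy": 0, "dz": 0, "spin": -0.12}
    - {"dx": 0, "dy": 0, "dz": 0, "spin": -0.12}
    - {"dx": 0, "dy": 0, "dz": 0, "spin": 0}
  claw: 4.2

```text
time: 38.2
ee_pos: [0.4668, -0.3531, 0.2919]
eef_rot: [0.993, 0.114, 0.0, -0.0]
ft_force: [-0.1, -0.6, 0.4]
width: 0.042
grip_force: 0.0
```

```bash
cat > gauge.py <<'E'
from h import *
def gauge():
    c=snap("top"); im=cv2.GaussianBlur(np.array(c["img"]),(0,0),.5).astype(np.float32)
    x=np.array([.991,-.131,0]); y=np.array([.131,.991,0]); n=-.5*x+.866*np.array([0,0,1.]); s=.866*x+.5*np.array([0,0,1.])
    H=np.array([.4948,-.254,.0958]); a=np.radians(np.arange(0,360,1.)); rr=np.arange(.007,.021,.001)
    # angle clockwise from up-slope as seen from in front: right = -y
    P=H+rr[None,:,None]*(np.cos(a)[:,None,None]*s-np.sin(a)[:,None,None]*y)
    uv=proj(c,P.reshape(-1,3)).astype(np.float32).reshape(len(a),len(rr),2)
    v=cv2.remap(im,uv[...,0],uv[...,1],cv2.INTER_CUBIC).mean(1)
    red=np.clip(v[:,0]-v[:,1],0,None); dark=np.clip(np.median(v[:,0])-v[:,0],0,None)
    out=[]
    for w in (dark,red):
        k=int(w.argmax()); i=np.arange(-14,15); q=w[(k+i)%360]; q=np.clip(q-.4*q.max(),0,None); out.append(k+(q*i).sum()/q.sum())
    print("needle %.1f set %.1f diff(set-needle) rad %.3f  peaks %d %d"%(*out,np.radians((out[1]-out[0]+180)%360-180),dark.max(),red.max()))
    return c
if __name__=="__main__":
    gauge(); plan(.4673,-.354,.110,-97.5); s=telemetry.read_state(); print(s['ft_force'],s['width'])
E
python3 gauge.py
```

```text
needle 284.4 set 33.0 diff(set-needle) rad 1.894  peaks 48 42
t 38.25 tip [ 0.4669 -0.3529  0.1096] y-az -77.1 | move cm [ 0.01  0.12 -0.04] spin 0.355 | tilt -1.000
   after spin: dx 0.05 dy 0.11 dz -0.04
[-0.53793764  0.02399227  0.56269055] 0.04194472458068057
```

>>> move_arm:
  steps:
    - {"dx": 0, "dy": 0.1, "dz": 0, "spin": 0}
    - {"dx": 0, "dy": 0, "dz": 0, "spin": 0}
    - {"dx": 0, "dy": 0, "dz": 0, "spin": 0}
    - {"dx": 0, "dy": 0, "dz": 0, "spin": 0}
    - {"dx": 0, "dy": 0, "dz": 0, "spin": 0.12}
    - {"dx": 0, "dy": 0, "dz": 0, "spin": 0.12}
    - {"dx": 0, "dy": 0, "dz": 0, "spin": 0.12}
    - {"dx": 0, "dy": 0, "dz": 0, "spin": 0.12}
    - {"dx": 0, "dy": 0, "dz": 0, "spin": 0.12}
    - {"dx": 0, "dy": 0, "dz": 0, "spin": 0.12}
    - {"dx": 0, "dy": 0, "dz": 0, "spin": 0}
  claw: 1.5

```text
time: 39.35
ee_pos: [0.4669, -0.3543, 0.2918]
eef_rot: [0.969, -0.245, -0.0, 0.0]
ft_force: [-0.9, -0.1, 2.6]
width: 0.0229
grip_force: 10.4
```

>>> move_arm:
  steps:
    - {"dx": 0, "dy": 0, "dz": 0, "spin": 0}
    - {"dx": 0, "dy": 0, "dz": 0, "spin": 0}
    - {"dx": 0, "dy": 0, "dz": 0, "spin": 0}
    - {"dx": 0, "dy": 0, "dz": 0, "spin": -0.12}
    - {"dx": 0, "dy": 0, "dz": 0, "spin": -0.12}
    - {"dx": 0, "dy": 0, "dz": 0, "spin": -0.12}
    - {"dx": 0, "dy": 0, "dz": 0, "spin": -0.12}
    - {"dx": 0, "dy": 0, "dz": 0, "spin": -0.12}
    - {"dx": 0, "dy": 0, "dz": 0, "spin": -0.12}
    - {"dx": 0, "dy": 0, "dz": 0, "spin": 0}
  claw: 4.2

```text
time: 40.35
ee_pos: [0.4669, -0.3542, 0.2919]
eef_rot: [0.993, 0.115, 0.001, -0.0]
ft_force: [-0.4, 0.6, -0.1]
width: 0.0419
grip_force: 0.0
```

```bash
python3 gauge.py
```

```text
needle 311.8 set 33.0 diff(set-needle) rad 1.417  peaks 40 42
t 40.40 tip [ 0.4671 -0.3541  0.1097] y-az -77.1 | move cm [ 0.02 -0.   -0.03] spin 0.356 | tilt -1.000
   after spin: dx 0.02 dy -0.01 dz -0.03
[-0.62613499  1.11558973  0.53674628] 0.041744893754270165
```

>>> move_arm:
  steps:
    - {"dx": 0, "dy": 0, "dz": 0, "spin": 0}
    - {"dx": 0, "dy": 0, "dz": 0, "spin": 0}
    - {"dx": 0, "dy": 0, "dz": 0, "spin": 0}
    - {"dx": 0, "dy": 0, "dz": 0, "spin": 0}
    - {"dx": 0, "dy": 0, "dz": 0, "spin": 0.12}
    - {"dx": 0, "dy": 0, "dz": 0, "spin": 0.12}
    - {"dx": 0, "dy": 0, "dz": 0, "spin": 0.12}
    - {"dx": 0, "dy": 0, "dz": 0, "spin": 0.12}
    - {"dx": 0, "dy": 0, "dz": 0, "spin": 0.12}
    - {"dx": 0, "dy": 0, "dz": 0, "spin": 0.12}
    - {"dx": 0, "dy": 0, "dz": 0, "spin": 0}
  claw: 1.5

```text
time: 41.5
ee_pos: [0.467, -0.3543, 0.2917]
eef_rot: [0.969, -0.245, -0.0, 0.001]
ft_force: [-0.7, -0.5, 2.6]
width: 0.0229
grip_force: 10.4
```

>>> move_arm:
  steps:
    - {"dx": 0, "dy": 0, "dz": 0, "spin": 0}
    - {"dx": 0, "dy": 0, "dz": 0, "spin": 0}
    - {"dx": 0, "dy": 0, "dz": 0, "spin": 0}
    - {"dx": 0, "dy": 0, "dz": 0, "spin": -0.12}
    - {"dx": 0, "dy": 0, "dz": 0, "spin": -0.12}
    - {"dx": 0, "dy": 0, "dz": 0, "spin": -0.12}
    - {"dx": 0, "dy": 0, "dz": 0, "spin": -0.12}
    - {"dx": 0, "dy": 0, "dz": 0, "spin": -0.12}
    - {"dx": 0, "dy": 0, "dz": 0, "spin": -0.12}
    - {"dx": 0, "dy": 0, "dz": 0, "spin": 0}
  claw: 4.2

```text
time: 42.5
ee_pos: [0.4669, -0.3542, 0.2919]
eef_rot: [0.993, 0.115, 0.0, -0.0]
ft_force: [0.3, 0.5, 0.5]
width: 0.042
grip_force: 0.0
```

```bash
python3 gauge.py
```

```text
needle 337.6 set 33.1 diff(set-needle) rad 0.968  peaks 33 42
t 42.55 tip [ 0.4671 -0.354   0.1096] y-az -77.1 | move cm [ 0.02  0.   -0.04] spin 0.356 | tilt -1.000
   after spin: dx 0.02 dy -0.00 dz -0.04
[ 0.74379834 -0.48942285 -0.35218866] 0.04203663324882696
```

>>> move_arm:
  steps:
    - {"dx": 0, "dy": 0, "dz": 0, "spin": 0}
    - {"dx": 0, "dy": 0, "dz": 0, "spin": 0}
    - {"dx": 0, "dy": 0, "dz": 0, "spin": 0}
    - {"dx": 0, "dy": 0, "dz": 0, "spin": 0}
    - {"dx": 0, "dy": 0, "dz": 0, "spin": 0.12}
    - {"dx": 0, "dy": 0, "dz": 0, "spin": 0.12}
    - {"dx": 0, "dy": 0, "dz": 0, "spin": 0.12}
    - {"dx": 0, "dy": 0, "dz": 0, "spin": 0.12}
    - {"dx": 0, "dy": 0, "dz": 0, "spin": 0.12}
    - {"dx": 0, "dy": 0, "dz": 0, "spin": 0.12}
    - {"dx": 0, "dy": 0, "dz": 0, "spin": 0}
  claw: 1.5

```text
time: 43.65
ee_pos: [0.4669, -0.3543, 0.2918]
eef_rot: [0.969, -0.245, -0.0, 0.0]
ft_force: [-0.5, 0.5, 2.6]
width: 0.0231
grip_force: 10.4
```

>>> move_arm:
  steps:
    - {"dx": 0, "dy": 0, "dz": 0, "spin": 0}
    - {"dx": 0, "dy": 0, "dz": 0, "spin": 0}
    - {"dx": 0, "dy": 0, "dz": 0, "spin": 0}
    - {"dx": 0, "dy": 0, "dz": 0, "spin": -0.12}
    - {"dx": 0, "dy": 0, "dz": 0, "spin": -0.12}
    - {"dx": 0, "dy": 0, "dz": 0, "spin": -0.12}
    - {"dx": 0, "dy": 0, "dz": 0, "spin": -0.12}
    - {"dx": 0, "dy": 0, "dz": 0, "spin": -0.12}
    - {"dx": 0, "dy": 0, "dz": 0, "spin": -0.12}
    - {"dx": 0, "dy": 0, "dz": 0, "spin": 0}
  claw: 4.2

```text
time: 44.65
ee_pos: [0.4669, -0.3542, 0.2919]
eef_rot: [0.993, 0.115, 0.001, -0.0]
ft_force: [0.9, 0.1, -0.1]
width: 0.0416
grip_force: 0.0
```

```bash
python3 gauge.py
```

```text
needle 10.3 set 31.6 diff(set-needle) rad 0.372  peaks 44 48
t 44.70 tip [ 0.4671 -0.3541  0.1096] y-az -77.1 | move cm [ 0.02 -0.   -0.04] spin 0.356 | tilt -1.000
   after spin: dx 0.02 dy -0.01 dz -0.04
[0.31421996 0.62644358 0.29012917] 0.04201422204896011
```

>>> move_arm:
  steps:
    - {"dx": 0, "dy": 0, "dz": 0, "spin": 0}
    - {"dx": 0, "dy": 0, "dz": 0, "spin": 0}
    - {"dx": 0, "dy": 0, "dz": 0, "spin": 0}
    - {"dx": 0, "dy": 0, "dz": 0, "spin": 0}
    - {"dx": 0, "dy": 0, "dz": 0, "spin": 0.1}
    - {"dx": 0, "dy": 0, "dz": 0, "spin": 0.1}
    - {"dx": 0, "dy": 0, "dz": 0, "spin": 0.1}
    - {"dx": 0, "dy": 0, "dz": 0, "spin": 0.1}
    - {"dx": 0, "dy": 0, "dz": 0, "spin": 0}
  claw: 1.5

```text
time: 45.6
ee_pos: [0.467, -0.3541, 0.2916]
eef_rot: [0.996, -0.087, -0.0, 0.0]
ft_force: [-1.6, 1.2, 1.2]
width: 0.0219
grip_force: 10.0
```

```bash
python3 - <<'E'
from gauge import *
c=gauge(); save(c,"pics/g10.png",(335,222,375,262),14)
E
```

```text
needle 23.7 set 31.5 diff(set-needle) rad 0.135  peaks 59 47
```

View pics/g10.png

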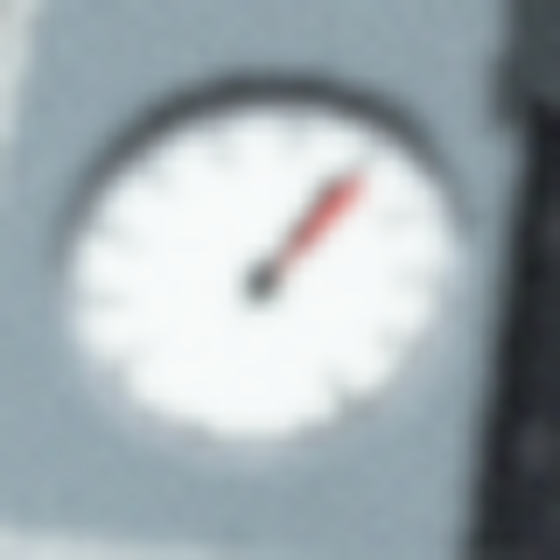

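The needle sits just left of the red hand, with dark pixels at about (330,190) against red at (345,190). I'll look at the angular profiles.

```bash
cat > prof.py <<'E'
from h import *
def prof(c=None,avg=3):
    x=np.array([.991,-.131,0]); y=np.array([.131,.991,0]); s=.866*x+.5*np.array([0,0,1.])
    H=np.array([.4948,-.254,.0958]); a=np.radians(np.arange(0,66,3.)); rr=np.arange(.010,.025,.001)
    V=0
    for _ in range(avg):
        c=snap("top"); P=H+rr[None,:,None]*(np.cos(a)[:,None,None]*s-np.sin(a)[:,None,None]*y)
        uv=proj(c,P.reshape(-1,3)).astype(np.float32).reshape(len(a),len(rr),2)
        V=V+cv2.remap(np.array(c["img"]).astype(np.float32),uv[...,0],uv[...,1],cv2.INTER_CUBIC).mean(1)
    V=V/avg; d=V.max(0)-V
    print("ang ",*["%4d"%k for k in range(0,66,3)])
    for i,n in enumerate("RGB"): 
        w=np.clip(d[:,i]-.25*d[:,i].max(),0,None); print(n,"  ",*["%4d"%q for q in d[:,i]]," centroid %.1f"%((w*np.arange(0,66,3)).sum()/w.sum()))
    rd=np.clip(d[:,1]-d[:,0],0,None); w=np.clip(rd-.25*rd.max(),0,None)
    print("G-R ",*["%4d"%q for q in rd]," centroid %.1f"%((w*np.arange(0,66,3)).sum()/w.sum()))
if __name__=="__main__": prof()
E
python3 prof.py; python3 -c "
from prof import *
# reference from the first top view crop: red alone
im=cv2.imread('pics/comp1.png')[:300,400:,::-1].astype(np.float32); c=snap('top')
x=np.array([.991,-.131,0]); y=np.array([.131,.991,0]); s=.866*x+.5*np.array([0,0,1.])
H=np.array([.4948,-.254,.0958]); a=np.radians(np.arange(0,66,3.)); rr=np.arange(.010,.025,.001)
P=H+rr[None,:,None]*(np.cos(a)[:,None,None]*s-np.sin(a)[:,None,None]*y)
uv=((proj(c,P.reshape(-1,3))-[325,190]+.5)*4-.5).astype(np.float32).reshape(len(a),len(rr),2)
V=cv2.remap(im,uv[...,0],uv[...,1],cv2.INTER_CUBIC).mean(1); d=V.max(0)-V
for i in range(3): print('ref',*['%4d'%q for q in d[:,i]])
"
```

```text
ang     0    3    6    9   12   15   18   21   24   27   30   33   36   39   42   45   48   51   54   57   60   63
R       4    7   12   21   34   49   63   70   70   60   46   32   22   15   10    7    5    4    3    2    0    0  centroid 22.3
G       2    4    9   19   33   53   75   97  112  116  109   91   70   49   32   20   12    8    5    2    1    0  centroid 26.7
B       2    5   10   19   34   53   76   97  112  117  110   93   71   50   33   21   13    8    5    3    1    0  centroid 26.7
G-R     0    0    0    0    0    3   12   26   42   56   62   59   47   33   22   13    7    3    1    0    0    0  centroid 30.8
ref    0    0    0    0    1    4    7   12   17   20   20   18   14   11    7    5    4    3    3    2    1    0
ref    0    0    0    0    3    7   14   27   43   59   70   70   60   46   31   20   13    8    5    3    1    0
ref    0    0    0    1    3    7   15   28   45   61   72   72   62   47   32   21   14    9    6    3    2    0
```

Needle is about 21°, set about 31.5°. A little more.

>>> move_arm:
  steps:
    - {"dx": 0, "dy": 0, "dz": 0, "spin": 0.08}
    - {"dx": 0, "dy": 0, "dz": 0, "spin": 0.08}
    - {"dx": 0, "dy": 0, "dz": 0, "spin": 0}

```text
time: 46.15
ee_pos: [0.4669, -0.3543, 0.2917]
eef_rot: [0.986, -0.166, -0.0, 0.0]
ft_force: [-0.7, -0.0, 0.3]
width: 0.0223
grip_force: 10.4
```

```bash
python3 prof.py
```

```text
ang     0    3    6    9   12   15   18   21   24   27   30   33   36   39   42   45   48   51   54   57   60   63
R       0    0    0    1    3    7   14   25   37   47   49   43   33   23   15   10    7    5    3    2    1    0  centroid 29.7
G       0    0    0    1    3    7   14   27   44   62   73   72   60   44   30   20   12    8    5    3    1    0  centroid 31.6
B       0    0    0    1    3    7   14   27   45   63   74   73   61   45   30   20   13    8    5    3    1    0  centroid 31.7
G-R     0    0    0    0    0    0    0    2    7   15   24   28   26   21   14    9    5    3    1    0    0    0  centroid 34.5
```

Nearly aligned: the residual is about 1° short. I'll nudge, release and re-check.

>>> move_arm:
  steps:
    - {"dx": 0, "dy": 0, "dz": 0, "spin": 0.02}
    - {"dx": 0, "dy": 0, "dz": 0, "spin": 0}

```text
time: 46.5
ee_pos: [0.4669, -0.3543, 0.2917]
eef_rot: [0.984, -0.176, 0.0, 0.0]
ft_force: [-0.8, -0.9, 0.1]
width: 0.0219
grip_force: 10.3
```

>>> move_arm:
  steps:
    - {"dx": 0, "dy": 0, "dz": 0, "spin": 0}
    - {"dx": 0, "dy": 0, "dz": 0, "spin": 0}
    - {"dx": 0, "dy": 0, "dz": 0, "spin": 0}
    - {"dx": 0, "dy": 0, "dz": 0, "spin": 0}
  claw: 4.2

```text
time: 46.9
ee_pos: [0.4671, -0.3541, 0.2917]
eef_rot: [0.984, -0.176, 0.0, -0.0]
ft_force: [-0.1, -0.1, 0.6]
width: 0.0402
grip_force: 0.0
```

```bash
python3 prof.py
```

```text
ang     0    3    6    9   12   15   18   21   24   27   30   33   36   39   42   45   48   51   54   57   60   63
R       0    0    0    1    3    8   15   25   38   47   49   44   34   24   16   11    7    5    3    2    1    0  centroid 29.8
G       0    0    0    1    3    6   14   26   43   61   72   71   59   44   30   20   13    8    5    3    1    0  centroid 31.7
B       0    0    0    0    3    7   14   27   44   62   73   72   60   45   31   20   13    8    5    3    1    0  centroid 31.8
G-R     0    0    0    0    0    0    0    0    5   13   22   27   25   20   14    9    5    3    1    0    0    0  centroid 34.7
```

The needle and hand now coincide: the union profile equals the red-alone profile to within about 1°. I'll retreat and do a final check.

>>> move_arm:
  steps:
    - {"dx": 0, "dy": 0, "dz": -2, "spin": 0}
    - {"dx": 0, "dy": 0, "dz": -3, "spin": 0}
    - {"dx": 0, "dy": 0, "dz": -4, "spin": 0}
    - {"dx": 0, "dy": 0, "dz": -4, "spin": 0}
    - {"dx": 3, "dy": -3, "dz": 0, "spin": 0}
    - {"dx": 0, "dy": -4, "dz": 0, "spin": 0}
    - {"dx": 0, "dy": -4, "dz": 0, "spin": 0}
    - {"dx": 0, "dy": -4, "dz": 0, "spin": 0}
    - {"dx": -2, "dy": -4, "dz": 0, "spin": 0}
    - {"dx": -2, "dy": -4, "dz": 0, "spin": 0}
    - {"dx": 0, "dy": -4, "dz": 0, "spin": 0}
    - {"dx": 0, "dy": -4, "dz": 0, "spin": 0}

```text
time: 48.25
ee_pos: [0.5648, -0.0579, 0.4221]
eef_rot: [0.985, -0.175, 0.0, -0.001]
ft_force: [1.3, -0.0, -0.2]
width: 0.0419
grip_force: 0.0
```

>>> move_arm:
  steps:
    - {"dx": 0, "dy": -4, "dz": 0, "spin": 0}
    - {"dx": 0, "dy": -4, "dz": 0, "spin": 0}
    - {"dx": 0, "dy": -4, "dz": 0, "spin": 0}
    - {"dx": 0, "dy": -4, "dz": 0, "spin": 0}
    - {"dx": 0, "dy": -4, "dz": 0, "spin": 0}
    - {"dx": 0, "dy": 0, "dz": 0, "spin": 0}

```text
time: 48.85
ee_pos: [0.6349, 0.1349, 0.4204]
eef_rot: [0.985, -0.171, -0.001, -0.0]
ft_force: [-1.1, -0.1, 0.1]
width: 0.0421
grip_force: 0.0
```

```bash
python3 - <<'E'
from prof import *
from look import look
prof(); s=look(); plan(.5,0,.2,0); t=snap("top")
f=lambda im:cv2.resize(im,(400,300),interpolation=cv2.INTER_CUBIC)
g=lambda q,b:f(np.array(q["img"])[b[1]:b[3],b[0]:b[2],::-1])
o=cv2.imread("pics/comp1.png")
cv2.imwrite("pics/fin.png",np.vstack([np.hstack([f(o[100:300,560:800]),g(t,(365,215,425,265))]),np.hstack([g(s,(140,100,300,220)),g(s,(310,180,450,285))])]))
E
```

```text
ang     0    3    6    9   12   15   18   21   24   27   30   33   36   39   42   45   48   51   54   57   60   63
R       0    0    0    1    3    8   15   25   37   47   49   43   33   23   15   10    7    5    4    2    1    0  centroid 29.7
G       0    0    0    1    3    7   14   26   43   61   71   70   58   43   29   19   12    8    5    3    1    0  centroid 31.6
B       0    0    0    1    3    7   14   27   44   62   72   71   60   44   30   20   13    8    5    3    1    0  centroid 31.7
G-R     0    0    0    0    0    0    0    0    5   13   22   26   24   19   13    8    5    2    1    0    0    0  centroid 34.6
[270 132  29  23  75] [283.16   142.3867] [ 0.303  -0.0774  0.024 ] [ 0.344  -0.0558  0.061 ]
[245 173   8  10  69] [248.4493 177.5797] [ 0.4929 -0.0808  0.024 ] [ 0.5256 -0.0591  0.061 ]
[272 182   8  13  87] [275.4138 188.3793] [0.4889 0.0055 0.024 ] [0.5218 0.0235 0.061 ]
[227 189   9  13  88] [230.5227 195.6364] [ 0.5789 -0.0826  0.024 ] [ 0.6078 -0.0608  0.061 ]
[255 205   8  10  70] [258.4429 209.8714] [0.5822 0.009  0.024 ] [0.6109 0.0268 0.061 ]
[404 246  14  17 132] [409.8409 255.0606] [0.51   0.3905 0.024 ] [0.542  0.3917 0.061 ]
t 49.05 tip [0.6338 0.1263 0.2397] y-az -110.3 | move cm [-8.16 16.49  3.97] spin -1.926 | tilt -1.000
   after spin: dx -12.63 dy -13.38 dz 3.97
```

View pics/fin.png

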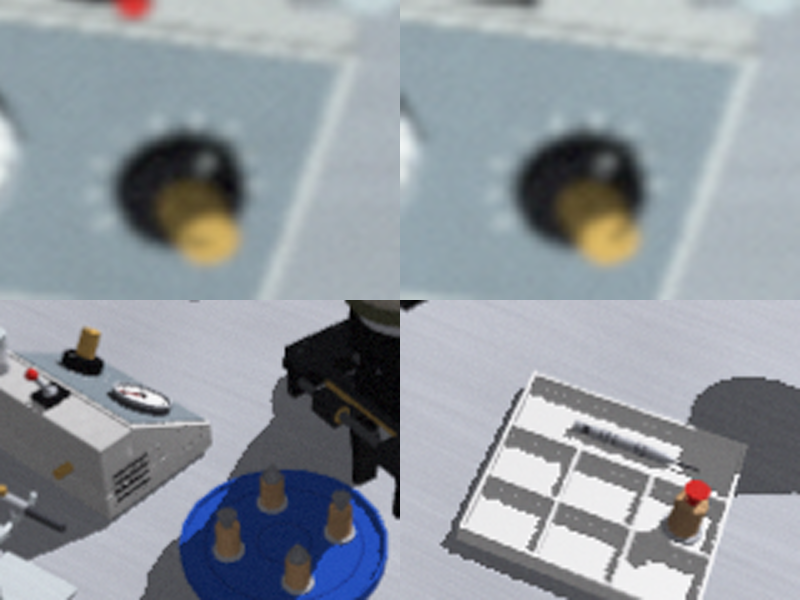

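Outer mark, castings, vise, red part and switch are all as wanted. The profile differences put the needle about 2° short, so I'll add one small corrective trim.

```bash
cat >> prof.py <<'E'
refR=np.array([0,0,0,0,1,4,7,12,17,20,20,18,14,11,7,5,4,3,3,2,1,0.]); refG=np.array([0,0,0,0,3,7,14,27,43,59,70,70,60,46,31,20,13,8,5,3,1,0.])
def off(avg=4):
    x=np.array([.991,-.131,0]); y=np.array([.131,.991,0]); s=.866*x+.5*np.array([0,0,1.])
    H=np.array([.4948,-.254,.0958]); A=np.arange(0,66,3.); a=np.radians(A); rr=np.arange(.010,.025,.001); V=0
    P=H+rr[None,:,None]*(np.cos(a)[:,None,None]*s-np.sin(a)[:,None,None]*y)
    for _ in range(avg):
        c=snap("top"); uv=proj(c,P.reshape(-1,3)).astype(np.float32).reshape(len(a),len(rr),2)
        V=V+cv2.remap(np.array(c["img"]).astype(np.float32),uv[...,0],uv[...,1],cv2.INTER_CUBIC).mean(1)/avg
    d=V.max(0)-V; cen=lambda w:(lambda q:(q*A).sum()/q.sum())(np.clip(w-.25*w.max(),0,None))
    print("R-excess %.1f  removed red %.1f  red ref %.1f G-union %.1f"%(cen(d[:,0]-refR),cen(refG-refR-(d[:,1]-d[:,0])),cen(refG-refR),cen(d[:,1])))
E
python3 -c "
from prof import *
off(); plan(.4669,-.3541,.215,-103.5)"
```

```text
R-excess 30.0  removed red 30.5  red ref 32.7 G-union 31.7
t 49.30 tip [0.6339 0.1271 0.2398] y-az -110.3 | move cm [ 1.03 50.93  2.45] spin -0.119 | tilt -1.000
   after spin: dx -5.01 dy 50.69 dz 2.48
```

>>> move_arm:
  steps:
    - {"dx": 0, "dy": 3.9, "dz": 0, "spin": 0}
    - {"dx": 0, "dy": 3.9, "dz": 0, "spin": 0}
    - {"dx": 0, "dy": 3.9, "dz": 0, "spin": 0}
    - {"dx": 0, "dy": 3.9, "dz": 0, "spin": 0}
    - {"dx": 0, "dy": 3.9, "dz": 0, "spin": 0}
    - {"dx": 0, "dy": 3.9, "dz": 0, "spin": 0}
    - {"dx": 0, "dy": 3.9, "dz": 0, "spin": 0}
    - {"dx": 0, "dy": 3.9, "dz": 0, "spin": 0}
    - {"dx": 0, "dy": 3.9, "dz": 0, "spin": 0}
    - {"dx": 0, "dy": 3.9, "dz": 0, "spin": 0}
    - {"dx": 0, "dy": 3.9, "dz": 0, "spin": 0}
    - {"dx": 0, "dy": 3.9, "dz": 0, "spin": 0}

```text
time: 50.5
ee_pos: [0.4711, -0.3129, 0.4219]
eef_rot: [0.984, -0.176, 0.0, -0.0]
ft_force: [0.6, -0.0, 0.1]
width: 0.0419
grip_force: 0.0
```

>>> move_arm:
  steps:
    - {"dx": 1, "dy": 4, "dz": 0, "spin": 0}
    - {"dx": 0, "dy": 0, "dz": 0, "spin": -0.1}
    - {"dx": 0, "dy": 0, "dz": 0, "spin": -0.1}
    - {"dx": 0, "dy": 0, "dz": 0, "spin": 0}
    - {"dx": 0, "dy": 0, "dz": 0, "spin": 0}

```text
time: 51.0
ee_pos: [0.4675, -0.3523, 0.4218]
eef_rot: [0.997, -0.078, 0.0, -0.0]
ft_force: [-0.1, -0.6, -0.6]
width: 0.0427
grip_force: 0.0
```

```bash
python3 -c "
from prof import *
plan(.4670,-.3542,.110,-98.8)"
```

```text
t 51.00 tip [ 0.4676 -0.3522  0.2396] y-az -98.9 | move cm [-0.03  0.21 12.96] spin -0.003 | tilt -1.000
   after spin: dx -0.03 dy 0.21 dz 12.96
```

>>> move_arm:
  steps:
    - {"dx": 0, "dy": 0.2, "dz": 4, "spin": 0}
    - {"dx": 0, "dy": 0, "dz": 4, "spin": 0}
    - {"dx": 0, "dy": 0, "dz": 2.5, "spin": 0}
    - {"dx": 0, "dy": 0, "dz": 1.5, "spin": 0}
    - {"dx": 0, "dy": 0, "dz": 0.9, "spin": 0}
    - {"dx": 0, "dy": 0, "dz": 0, "spin": 0}
    - {"dx": 0, "dy": 0, "dz": 0, "spin": 0}

```text
time: 51.7
ee_pos: [0.4677, -0.3545, 0.2938]
eef_rot: [0.997, -0.077, 0.001, 0.0]
ft_force: [-0.2, 0.4, -0.4]
width: 0.0421
grip_force: 0.0
```

>>> move_arm:
  steps:
    - {"dx": 0, "dy": 0, "dz": 0, "spin": 0}
    - {"dx": 0, "dy": 0, "dz": 0, "spin": 0}
    - {"dx": 0, "dy": 0, "dz": 0, "spin": 0}
    - {"dx": 0, "dy": 0, "dz": 0, "spin": 0}
  claw: 1.5

```text
time: 52.1
ee_pos: [0.4674, -0.3543, 0.293]
eef_rot: [0.997, -0.077, 0.0, -0.0]
ft_force: [-0.4, 0.4, 2.1]
width: 0.0215
grip_force: 10.0
```

```bash
python3 -c "
from prof import *
plan(.4670,-.3542,.110,-98.8);off()"
```

```text
t 52.10 tip [ 0.4675 -0.3543  0.1108] y-az -98.8 | move cm [-0.06 -0.    0.08] spin 0.000 | tilt -1.000
   after spin: dx -0.06 dy -0.00 dz 0.08
R-excess 29.9  removed red 30.3  red ref 32.7 G-union 31.7
```

>>> move_arm:
  steps:
    - {"dx": 0, "dy": 0, "dz": 0, "spin": 0.045}
    - {"dx": 0, "dy": 0, "dz": 0, "spin": 0}
    - {"dx": 0, "dy": 0, "dz": 0, "spin": 0}

```text
time: 52.6
ee_pos: [0.4675, -0.3543, 0.2929]
eef_rot: [0.995, -0.098, 0.0, 0.0]
ft_force: [-0.1, 1.1, 4.4]
width: 0.0215
grip_force: 10.1
```

```bash
python3 -c "
from prof import *
off();prof()"
```

```text
R-excess 31.3  removed red 31.5  red ref 32.7 G-union 31.8
ang     0    3    6    9   12   15   18   21   24   27   30   33   36   39   42   45   48   51   54   57   60   63
R       0    0    0    1    3    8   16   28   43   56   61   56   45   33   24   16   11    8    5    3    1    0  centroid 30.8
G       0    0    0    1    3    7   15   28   46   64   75   73   62   46   32   21   14    9    5    3    1    0  centroid 31.7
B       0    0    0    1    3    8   16   29   47   65   75   74   63   47   33   22   14    9    6    3    1    0  centroid 31.8
G-R     0    0    0    0    0    0    0    0    2    7   13   17   16   12    8    4    2    1    0    0    0    0  centroid 34.6
```

Residual red fell from 26 to 17, so the direction is right. A bit more.

>>> move_arm:
  steps:
    - {"dx": 0, "dy": 0, "dz": 0, "spin": 0.035}
    - {"dx": 0, "dy": 0, "dz": 0, "spin": 0}
    - {"dx": 0, "dy": 0, "dz": 0, "spin": 0}

```text
time: 53.25
ee_pos: [0.4675, -0.3543, 0.2928]
eef_rot: [0.993, -0.116, 0.0, 0.0]
ft_force: [1.4, 0.0, 4.3]
width: 0.0219
grip_force: 10.2
```

```bash
python3 -c "
from prof import *
off();prof()"
```

```text
R-excess 33.1  removed red 32.9  red ref 32.7 G-union 32.0
ang     0    3    6    9   12   15   18   21   24   27   30   33   36   39   42   45   48   51   54   57   60   63
R       0    0    0    1    3    6   12   22   35   48   56   55   47   36   25   18   12    9    6    4    2    0  centroid 31.9
G       0    0    0    1    3    7   14   26   42   60   71   71   61   46   32   21   13    9    6    3    1    0  centroid 32.0
B       0    0    0    1    3    7   15   27   43   61   72   72   62   47   32   22   14    9    6    3    1    0  centroid 32.0
G-R     0    0    0    0    0    0    1    4    7   12   15   16   14   10    6    3    1    0    0    0    0    0  centroid 32.4
```

R and G centroids now coincide (31.9 and 32.0) and the residual red is symmetric. Releasing and retreating.

>>> move_arm:
  steps:
    - {"dx": 0, "dy": 0, "dz": 0, "spin": 0}
    - {"dx": 0, "dy": 0, "dz": 0, "spin": 0}
    - {"dx": 0, "dy": 0, "dz": 0, "spin": 0}
    - {"dx": 0, "dy": 0, "dz": -2, "spin": 0}
    - {"dx": 0, "dy": 0, "dz": -4, "spin": 0}
    - {"dx": 0, "dy": 0, "dz": -4, "spin": 0}
    - {"dx": 0, "dy": 0, "dz": -4, "spin": 0}
    - {"dx": 0, "dy": -3, "dz": 0, "spin": 0}
    - {"dx": 0, "dy": -4, "dz": 0, "spin": 0}
    - {"dx": 0, "dy": -4, "dz": 0, "spin": 0}
    - {"dx": 0, "dy": -4, "dz": 0, "spin": 0}
    - {"dx": 0, "dy": -4, "dz": 0, "spin": 0}
  claw: 4.2

```text
time: 54.8
ee_pos: [0.5112, -0.1679, 0.4324]
eef_rot: [0.993, -0.116, -0.0, -0.0]
ft_force: [0.3, -0.6, 0.8]
width: 0.042
grip_force: 0.0
```

>>> move_arm:
  steps:
    - {"dx": 0, "dy": -4, "dz": 0, "spin": 0}
    - {"dx": 0, "dy": -4, "dz": 0, "spin": 0}
    - {"dx": 0, "dy": -4, "dz": 0, "spin": 0}
    - {"dx": 0, "dy": -4, "dz": 0, "spin": 0}
    - {"dx": 0, "dy": -4, "dz": 0, "spin": 0}
    - {"dx": 0, "dy": -4, "dz": 0, "spin": 0}
    - {"dx": 0, "dy": -4, "dz": 0, "spin": 0}
    - {"dx": 0, "dy": 0, "dz": 0, "spin": 0}
    - {"dx": 0, "dy": 0, "dz": 0, "spin": 0}

```text
time: 55.7
ee_pos: [0.5759, 0.1037, 0.4322]
eef_rot: [0.993, -0.116, -0.0, 0.001]
ft_force: [0.1, -1.2, -1.0]
width: 0.042
grip_force: 0.0
```

```bash
python3 - <<'E'
from prof import *
from look import look
off(); look(); import ball
t=snap("top"); o=cv2.imread("pics/comp1.png")[:300,400:]
# outer knob mark: brightest low-saturation spot near the knob, before / now
n=cv2.resize(np.array(t["img"])[190:265,325:425,::-1],(400,300),interpolation=cv2.INTER_CUBIC)
for im in (o,n):
    g=cv2.GaussianBlur(im[185:235,265:305].min(2),(0,0),2); print(cv2.minMaxLoc(g))
E
```

```text
R-excess 33.1  removed red 33.0  red ref 32.7 G-union 31.9
[245 173   8  10  68] [248.4265 177.5147] [ 0.4927 -0.081   0.024 ] [ 0.5254 -0.0593  0.061 ]
[272 182   8  13  89] [275.4607 188.2584] [0.4885 0.0053 0.024 ] [0.5213 0.0233 0.061 ]
[227 189   9  13  91] [230.6484 195.5934] [ 0.5786 -0.0824  0.024 ] [ 0.6075 -0.0606  0.061 ]
[255 205   8  10  70] [258.5    209.8571] [0.582  0.0091 0.024 ] [0.6108 0.0269 0.061 ]
[404 246  14  17 133] [409.8195 255.1128] [0.5102 0.3905 0.024 ] [0.5422 0.3917 0.061 ]
t 55.95 tip [0.5759 0.1017 0.2507] y-az -103.5 | move cm [ 9.66 40.7  10.45] spin -1.675 | tilt -1.000
   after spin: dx -41.48 dy 5.37 dz 10.47
[(array([151, 128,   4,   4,  14], dtype=int32), array([152.2857, 129.5   ])), (array([410, 243,   9,   9,  60], dtype=int32), array([413.3167, 246.8167]))]
(15.0, 152.0, (30, 37), (33, 0))
(15.0, 159.0, (30, 33), (34, 0))
```

```bash
python3 -c "
from bench import job
print(job.close_job())"
```

```text
the job is handed in; nothing more can be done
None
```

The job is handed in, no verdict returned: vise in the slot, all four grey castings upright on the turntable about 85 mm apart, red one untouched, compressor on, and needle on the set hand to about half a degree; the outer knob's mark had not moved before the last small trim, but the check after it was inconclusive.

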